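# Clamp a stack of plywood blanks under the drill template and switch on the drill supply

### The job

Stack all the plywood shelf blanks flat and square in the drilling jig's nest, wind the handwheel clockwise until the jaw presses them against the fence, then lower the drill template over both locating pins until it lies flat on the stack. With the work secured, lift the sprung guard on the supply box well up, flip the toggle beneath it to the rear (on) while the guard is up, and let the guard drop shut again; leave the other things on the bench where they are.

Things in the scene. Friction and masses are not known exactly. Their poses are not given: they have to be found in the camera images.
- jig: Drilling jig, fixed to the bench, placed and turned anew each start. Origin on the bench top under the centre of a clamped stack; z up, x along the nest, y from the fence towards jaw and handwheel. Plywood bed 200 mm (x) by 205 mm (y -45 to +160), top 20 mm above the bench; the blanks lie on it. Pinion housing under the wheel, 70 by 52 mm, to 46 mm above the bench.
- nest (a point): Centre of the nest floor: jig x = 0, y = 0, 20 mm above the bench. Fence: two posts at jig x = -40 and +40 mm (24 mm wide, open between them), 44 mm high above the bed, faces at y = -28 mm. End blocks 18 mm high above the bed, inner faces at x = -58.5 and +58.5 mm: a blank has 3.5 mm of play at each end.
- pin_a (a point): Tip of an upright steel locating pin, 12 mm in diameter, tapering to 6 mm over its top 7 mm; on the end block at jig x = -75 mm, y = 0; tip 96 mm above the bench. Its equal twin stands at jig x = +75 mm, y = 0.
- jaw (a joint): Advance of the wooden jaw from its open end, m (0 to 0.057). Its face (80 mm long, 43 mm high above the bed) is at jig y = 0.083 minus this and moves towards the fence (-y). At 0.055 it touches the 56 mm wide blanks lying against the fence. Starts between 0 and 0.010; friction holds it where it is left.
- wheel (a joint): Handwheel angle, rad, growing clockwise seen from above (0 to 6.2). One radian advances the jaw 10 mm (rack and pinion); turning it takes about 1.5 N at the handle. Vertical axis at jig x = 0, y = 130 mm; wheel 100 mm across, rim top 62 mm above the bench.
- handle_grip (a point): Middle of the handwheel's handle: an upright black knob, 18 mm in diameter, from 62 to 98 mm above the bench (this point 84 mm), which spins freely on the wheel, 40 mm from the wheel's axis. At the start it is on the side away from the nest.
- template: Aluminium drill template: flat plate 180 (x) by 46 (y) by 10 mm, 0.28 to 0.46 kg, flat on the bench at the robot's left. Origin: centre of the underside, z up. Through holes of 14 mm at x = -75 and +75 mm, y = 0, for the jig's pins (1 mm play all round); may go on either way round. Handle: wooden bar along x, 80 by 14 by 14 mm, its centre 53 mm above the underside, on two posts.
- switch_box: Grey drill supply box, fixed to the bench, 110 mm (x -35 to +75) by 120 mm (y) by 60 mm high. Origin on the bench top below the toggle's pivot (64 mm up); x points from the front (towards the robot) to the rear. The guard on top is a steel hood: roof 74 mm wide, side cheeks 68 mm apart inside, open front; its hinge runs along y at x = +26 mm, 70 mm above the bench.
- cover (a joint): Opening of the sprung guard, rad: 0 shut, 1.9 fully up; the front lip rises and swings back. A weak spring (about 1 N at the lip) always brings it back, so it stays up only while something holds it, for instance the very fingers that flip the toggle.
- cover_lip (a point): Middle of the lower front edge of the guard's lip; when shut, 51 mm ahead of the box's origin and 102.5 mm above the bench. The lip overhangs the front of the box by 16 mm, so fingertips tilted forward fit beneath it.
- toggle (a joint): Toggle lever under the guard, rad: 0 off (leans to the front), 0.7 on (leans to the rear). Stays where it is left; about 1 N at its tip.
- toggle_tip (a point): Centre of the 12 mm ball at the toggle's tip, 33 mm from the pivot, 95 mm above the bench; 11 mm ahead of the box's origin when off, as far behind it when on.
- blank1: A plywood shelf blank, a plain flat panel 110 mm (x) by 56 mm (y) by 12 mm thick, 55 g. Origin: centre of its underside, z up. All blanks are alike and either face may be up; two to four of them lie flat on the bench to the robot's right (those missing read None).
- blank2: A plywood shelf blank, a plain flat panel 110 mm (x) by 56 mm (y) by 12 mm thick, 55 g. Origin: centre of its underside, z up. All blanks are alike and either face may be up; two to four of them lie flat on the bench to the robot's right (those missing read None).
- blank3: A plywood shelf blank, a plain flat panel 110 mm (x) by 56 mm (y) by 12 mm thick, 55 g. Origin: centre of its underside, z up. All blanks are alike and either face may be up; two to four of them lie flat on the bench to the robot's right (those missing read None).
- blank4: A plywood shelf blank, a plain flat panel 110 mm (x) by 56 mm (y) by 12 mm thick, 55 g. Origin: centre of its underside, z up. All blanks are alike and either face may be up; two to four of them lie flat on the bench to the robot's right (those missing read None).
- tape: Not part of the job: black round tape measure, 64 mm across, 26 mm high. Origin on its underside.
- square: Not part of the job: try square, wooden stock 120 mm and steel blade 150 mm. Origin on its underside.
- glue: Not part of the job: white glue bottle, 60 mm across, 160 mm high. Origin on its underside.
- offcut: Not part of the job: plywood offcut 70 by 38 by 9 mm, too small to be a blank. Origin on its underside.
- sander: Not part of the job: cork sanding block 115 by 60 by 34 mm. Origin on its underside.
Things that resemble listed ones, but are neither listed nor needed, are in the scene too. What is shaped like the blank2 but blue or red is not meant.

How it is judged:
By the outcome, as a careful person would: the job done as asked, in the order asked, and still so for the second after the job is handed in, with the robot touching nothing.
Of blank1, blank2, blank3, blank4 only 2 to 4 are there at a start; the rules pass over those that are not, and their reading is None.
At some moment in a run one of blank1, blank2, blank3, blank4, template may be knocked a few centimetres aside while the robot is not near it.
Once in a run the grip may slacken for a moment while it holds something.
It also fails if it takes over 210 s, if anything falls off the work surface, if the arm or the gripper's body presses on something with over 40 N, if the wrist force passes 120 N, or if a joint passes its speed limit or range.

### The arm

A 7-joint arm with a two-finger parallel gripper is mounted at the origin on the work surface. World frame = base frame: x ahead of the robot, y to its left, z up, the work surface at z = 0. Lengths are in mm, angles in rad, forces in N, time in s.
With the tool pointing down it reaches from about 400 to 850 mm from the base axis. Payload 6.9 kg.
Tool frame: the origin (TCP) lies midway between the tips of the shut fingers; the grasp point (between the pads) lies 19 mm behind it (grip_point_offset is the distance from the TCP to the grasp point, in mm); z points along the fingers, y is the direction in which the jaws open and shut (so a half turn about z gives the same grasp; the last joint's range is limited). The gripper opens to 85 mm and grips with 20 to 120 N. Pads are 22 mm wide; open, the fingers measure 114 mm over their backs; the gripper's body (76 mm by 85 mm) begins 54 mm behind the grasp point. The pads swing forward as they close: fully open they stand 13 mm farther back than shut.
Start: joints at [-1.234, 0.507, -0.238, 1.5, 0.126, 1.149, -0.155], TCP at [143.601, 608.268, 231.275] pointing down, gripper open.
Joint ranges: [-3.08, 3.08], [-0.24, 2.05], [-1.43, 1.35], [0, 2.5], [-1.52, 4.66], [0.17, 1.96], [-2.89, 2.89]. Speed limits (rad/s): [2.39, 2.39, 3.14, 3.14, 3.14, 3.14, 3.14].

### API

Orientations are given as [roll, pitch, yaw] about the fixed x, y, z axes, in that order (R = Rz(yaw) Ry(pitch) Rx(roll)).
In Python, from cell import * gives the robot as it stands.
- The arm moves only by the tool apply_moves, never from a script. Its argument "moves" is one flat list of numbers, 6 for each row, row after row: the shift along the tool's x, y, z in m, then the turn, a rotation vector about the tool's x, y, z in rad. In form: [x, y, z, wx, wy, wz, x, y, z, wx, wy, wz, ...]. A call has 1 to 20 rows; each row shifts and turns the commanded pose from where the row before left it, along the tool's axes as they then stand; what a row does not reach is not made up. A row lasts 1/12 s, in which the tool goes at most 41.7 mm and 7.16 degrees, less where a joint would pass 70% of its speed; a pose out of reach is approached as far as the arm can. A call is refused whole if a number of a shift passes 0.0417 or a number of a turn 0.125, either way. A call with a gripper value outside its range is refused whole. "grip" is the opening in per cent of the stroke, from 0 (shut) to 100 (fully open), set as the call begins (left out, the last holds). The fingers move at their own pace and stop on an object; "squeeze" is the grip in N (left out, the last holds). Time passes only in rows, so rows that do not move let the fingers close. It gives the time, the measured TCP pose, the force and the opening at its end, in the units of the state.
- read_state(): the state, without advancing time (a new reading comes with each control period).
- capture(name): name is "scene" or "top" or "wrist"; returns a dict with "color" (384x512x3 uint8, blue, green, red), "fx", "fy", "cx", "cy" (pixels), "T" (4x4, takes a point from camera to world coordinates); the wrist camera has in their place "T_tool_cam" (4x4, takes a point from camera to tool coordinates, whose origin is the TCP and whose axes are the flange's). Camera axes: x right, y up, looking along -z (the intrinsics and any distortion apply to the point x, -y, -z); pixel columns grow to the right and rows downward; lengths in mm; the calibration is good to about 2 mm. A picture is of the moment at which its call begins: read the wrist's pose just before it. There is no depth.
- job_done(): hands the job in, once; it reports no verdict.
Trained networks look in the newest picture that a camera, given by its name, has taken for a name from the list of things; names that differ only in an ending like _2 or _b are one class to them, and where a whole thing is asked for, a point or a joint stands for the part that bears it (a point fixed in the world has none). Each returns a list of dicts, best first, with "confidence" (0 to 1); they miss things now and then, are a little off and sometimes report something else, mostly with a low value. They report only what shows in the picture. A call takes as long as a camera call. They do not tell look-alikes from the thing itself.
- boxes_of(camera, target): "point" ([x, y, z] in mm, in world coordinates, good to about 4 mm: the middle of the surface that is visible of it).
- silhouettes(camera, target): "mask" (384x512 bool, what is visible of it).
The state is a dict: "clock": time; "joints": joint angles; "joint_vel": joint speeds; "joint_torque": joint torques, N m; "ee_pos": TCP position; "tcp_rot": TCP orientation; "ft_force": force on the tool from outside, world axes, zero at the start; "wrist_torque": the same for the moment, N m; "gripper_width": opening from 0.0 (shut) to 1.0 (fully open).
Only numpy, scipy, OpenCV 4.12 (cv2) and the standard library are available. Lean on these libraries where they do the work, as an engineer would, in place of code of your own. Each camera call takes 0.05 s, during which the arm holds its last target. There are 200 camera calls.

## Working session

There is one attempt and no reset: what is moved stays moved. The work goes in short steps, Python scripts to look and compute and a tool call to move; the robot and the scene stay as the last step left them, time stands still between calls to the robot, and variables do not carry over. Pictures are saved under pics/ and viewed, about 12 in all and at most 16, crops included, and the job is handed in when it is done.

Besides the shell and the picture viewer there is one more tool, called after "Emit:" as name(argument=value, ...) on one line, values as JSON. apply_moves: Moves the arm, as the interface text tells. Its arguments: {"type":"object","properties":{"moves":{"type":"array"},"grip":{"type":"number"},"squeeze":{"type":"number"}},"required":["moves"]}

```bash
ls; mkdir -p pics
cat > h.py <<'E'
from cell import *
import numpy as np, cv2
from scipy.spatial.transform import Rotation as R
def state():
    s=read_state(); return s
def Tt(s=None):
    s=s or read_state(); T=np.eye(4); T[:3,:3]=R.from_euler('xyz',s['tcp_rot']).as_matrix(); T[:3,3]=s['ee_pos']; return T
def cam(name):
    s=read_state(); c=capture(name)
    c['W']=np.array(c['T']) if 'T' in c else Tt(s)@np.array(c['T_tool_cam'])
    return c
def proj(c,p):
    q=np.linalg.inv(c['W'])@np.append(p,1); 
    return np.array([c['cx']+c['fx']*q[0]/-q[2], c['cy']+c['fy']*(-q[1])/-q[2]])
def unproj(c,uv,z):
    d=np.array([(uv[0]-c['cx'])/c['fx'],-(uv[1]-c['cy'])/c['fy'],-1]); d=c['W'][:3,:3]@d; o=c['W'][:3,3]
    return o+d*(z-o[2])/d[2]
E
python3 - <<'E'
from h import *
s=read_state();print(s)
for n in ['top','scene']:
    c=cam(n);cv2.imwrite(f'pics/{n}0.png',c['color']); print(n,{k:c[k] for k in c if k not in('color','T')}.keys(),c['fx'],c['W'].round(2).tolist())
    for t in ['jig','nest','pin_a','jaw','handle_grip','template','switch_box','cover_lip','toggle_tip','blank1','tape','square','glue','offcut','sander']:
        try: print(t,[(np.round(d['point']).tolist(),round(d['confidence'],2)) for d in boxes_of(n,t)])
        except Exception as e: print(t,e)
E
```

```text
pics
{'clock': 0.0, 'joints': array([-1.23347001,  0.50830288, -0.23748531,  1.50116612,  0.1256949 ,
        1.14891619, -0.15479563]), 'joint_vel': array([ 0.00090738,  0.00034343, -0.00079712, -0.00077047,  0.00079011,
        0.00104461,  0.00224387]), 'joint_torque': array([ 3.89585102e-04, -6.20578122e+01, -2.18651667e+00, -2.49658048e+01,
        1.26615510e-02,  1.17190942e-02,  1.62650412e-05]), 'ee_pos': array([143.57335514, 607.74557827, 230.43854616]), 'tcp_rot': array([-3.13978758e+00,  5.77913388e-05,  2.90975528e+00]), 'ft_force': array([ 0.84725643, -0.41416066, -0.42536407]), 'wrist_torque': array([ 0.02732865, -0.04066529, -0.00195512]), 'gripper_width': 0.9972356819024889}
top dict_keys(['fx', 'fy', 'cx', 'cy', 'W']) 355.9770301587882 [[-0.02, 1.0, -0.05, 470.83], [-1.0, -0.02, -0.0, 60.64], [-0.0, 0.05, 1.0, 1226.41], [0.0, 0.0, 0.0, 1.0]]
jig [([556.0, 16.0, 18.0], 0.95), ([574.0, -367.0, 12.0], 0.69)]
nest [([554.0, 17.0, 18.0], 0.62)]
pin_a [([557.0, 16.0, 20.0], 0.8)]
jaw [([561.0, 56.0, 32.0], 0.71)]
handle_grip []
template [([424.0, 304.0, 10.0], 0.97)]
swit
[... 641 characters left out ...]
78, 1278.88], [0.0, 0.0, 0.0, 1.0]]
jig [([575.0, 10.0, 20.0], 0.72)]
nest [([575.0, 10.0, 19.0], 0.59)]
pin_a [([574.0, 12.0, 18.0], 0.74)]
jaw [([563.0, 48.0, 32.0], 0.57)]
handle_grip [([570.0, 120.0, 92.0], 0.58)]
template [([430.0, 306.0, 8.0], 0.74)]
switch_box [([621.0, 253.0, 60.0], 0.96)]
cover_lip [([598.0, 249.0, 108.0], 0.8)]
toggle_tip [([398.0, 114.0, 28.0], 0.59)]
blank1 [([428.0, -376.0, 16.0], 0.89), ([587.0, -227.0, 12.0], 0.81), ([590.0, -372.0, 11.0], 0.71)]
tape [([396.0, 113.0, 27.0], 0.48)]
square [([778.0, 118.0, 2.0], 0.86)]
glue [([416.0, 474.0, 83.0], 0.87)]
offcut [([600.0, 249.0, 105.0], 0.75), ([707.0, -314.0, 11.0], 0.62)]
sander [([275.0, -272.0, 33.0], 0.78)]
```

Run:
```python
import cv2
for n in ['top','scene']:
    i=cv2.imread(f'pics/{n}0.png'); cv2.imwrite(f'pics/{n}0b.png',cv2.resize(i,(800,600),interpolation=cv2.INTER_CUBIC))
```

```text
(no output)
```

View pics/top0b.png

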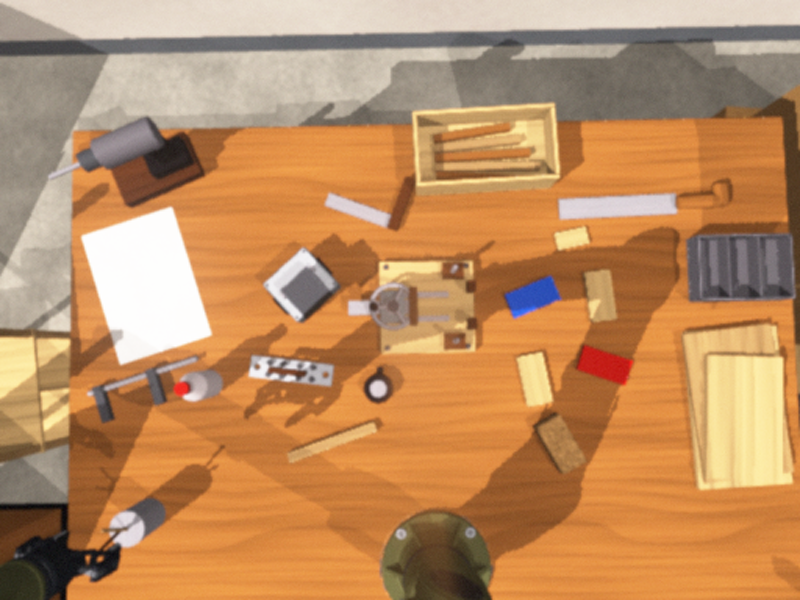

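View pics/scene0b.png

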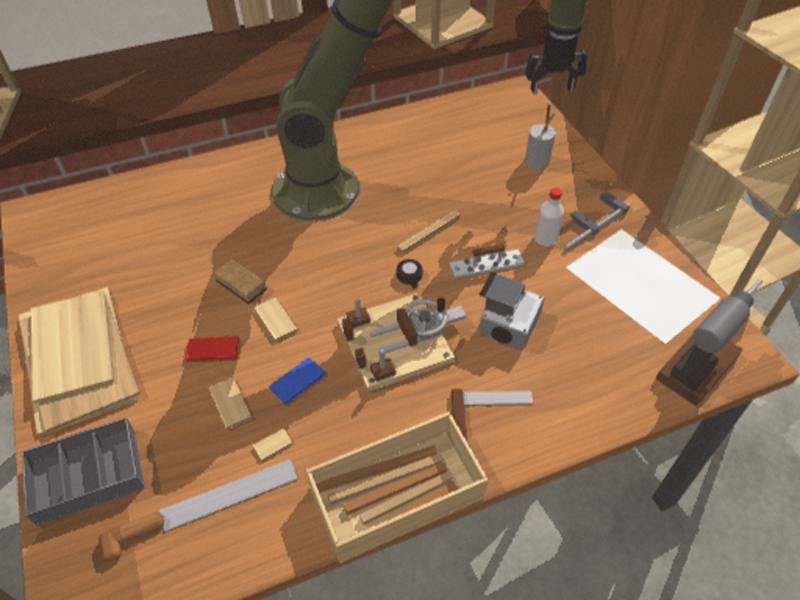

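Emit:
apply_moves(moves=[0,0,-0.04,0,0,-0.116,0,0,-0.04,0,0,-0.116,0,0,-0.04,0,0,0,0,0,-0.04,0,0,0,-0.02,-0.035,0,0,0,0,-0.02,-0.035,0,0,0,0,-0.02,-0.035,0,0,0,0,-0.02,-0.035,0,0,0,0,-0.02,-0.035,0,0,0,0,-0.02,-0.035,0,0,0,0,-0.02,-0.035,0,0,0,0,-0.02,-0.035,0,0,0,0,-0.02,-0.035,0,0,0,0,-0.02,-0.035,0,0,0,0,-0.02,-0.035,0,0,0,0,-0.02,-0.035,0,0,0,0,-0.02,-0.035,0,0,0,0,-0.02,-0.035,0,0,0,0,-0.02,-0.035,0,0,0,0,-0.02,-0.035,0,0,0,0])

```text
clock: 3.27
ee_pos: [464.2, 46.4, 391.7]
tcp_rot: [3.141, 0.001, -3.141]
ft_force: [0.6, 0.1, -0.0]
gripper_width: 1.0
```

Run:
```python
from h import *
c=cam('wrist');print(np.array(c['T_tool_cam']).round(3).tolist(),c['fx'],c['fy'],c['cx'],c['cy']);print(c['W'].round(2).tolist())
s=read_state();print(s['ee_pos'],s['tcp_rot'],s['joints'],s['clock'])
cv2.imwrite('pics/w1.png',cv2.resize(c['color'],(800,600),interpolation=cv2.INTER_CUBIC))
for t in ['blank1','handle_grip','pin_a','jaw','template']:
    print(t,[(np.round(d['point']).tolist(),round(d['confidence'],2)) for d in boxes_of('wrist',t)])
```

```text
[[-0.0, 0.961, 0.276, 69.746], [1.0, 0.0, -0.0, -0.595], [-0.0, 0.276, -0.961, -143.148], [0.0, 0.0, 0.0, 1.0]] 310.809810507734 310.809810507734 252.42704320601143 190.36397495351332
[[-0.0, -0.96, -0.28, 394.28], [1.0, -0.0, -0.0, 45.77], [0.0, -0.28, 0.96, 534.79], [0.0, 0.0, 0.0, 1.0]]
[467.27592208  38.01579169 391.25871182] [-3.13649823e+00  2.32621249e-03  3.13240494e+00] [-0.24241199  0.15888253  0.12858314  1.58296179 -0.01516736  1.3993825
  1.44872962] 3.3167
blank1 [([579.0, -369.0, 14.0], 0.82), ([572.0, -218.0, 12.0], 0.79), ([397.0, -218.0, 16.0], 0.76), ([436.0, -343.0, 12.0], 0.68), ([544.0, 14.0, 20.0], 0.28)]
handle_grip [([557.0, 89.0, 63.0], 0.73), ([555.0, 121.0, 95.0], 0.72), ([393.0, -221.0, 14.0], 0.45)]
pin_a [([542.0, 17.0, 18.0], 0.95)]
jaw [([558.0, 55.0, 33.0], 0.97)]
template [([427.0, 295.0, 11.0], 0.8)]
```

View pics/w1.png

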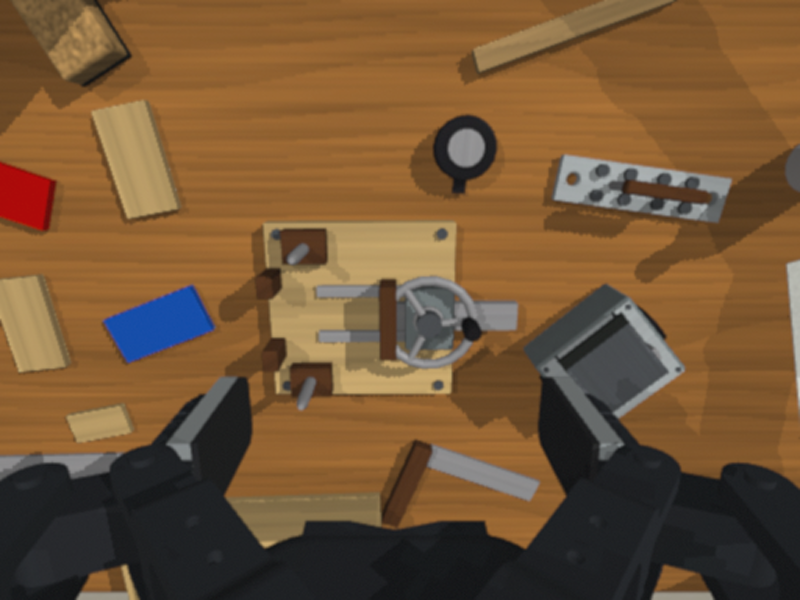

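Emit:
apply_moves(moves=[0,-0.038,0,0,0,0,0,-0.038,0,0,0,0,0,-0.038,0,0,0,0,0,-0.038,0,0,0,0,0,-0.03,0,0,0,0,0,0,0,0,0,0,0,0,0,0,0,0,0,0,0,0,0,0,0,0,0,0,0,0,0,0,0,0,0,0])

```text
clock: 4.4
ee_pos: [464.0, -131.8, 391.3]
tcp_rot: [3.141, 0.0, -3.138]
ft_force: [0.4, 0.3, -0.7]
gripper_width: 1.001
```

Run:
```python
from h import *
s=read_state();print(s['ee_pos'],s['tcp_rot'],s['joint_vel'].round(3))
c=cam('wrist');np.save('pics/w2.npy',c,allow_pickle=True)
s=read_state();print(s['ee_pos'],s['tcp_rot'],s['joints'],s['clock'])
cv2.imwrite('pics/w2.png',cv2.resize(c['color'],(800,600),interpolation=cv2.INTER_CUBIC))
for t in ['blank1','offcut']:
  for d in silhouettes('wrist',t):
    m=d['mask'].astype(np.uint8); cs=max(cv2.findContours(m,0,2)[0],key=cv2.contourArea)
    w=np.array([unproj(c,p[0],12)[:2] for p in cs.astype(float)],np.float32)
    r=cv2.minAreaRect(w); print(t,round(d['confidence'],2),np.round(r[0],1),np.round(r[1],1),round(r[2],1),cv2.boundingRect(cs), c['color'][d['mask']].mean(0).round())
```

```text
[ 464.00075767 -131.82196113  391.34380622] [ 3.14105441e+00  9.54156556e-05 -3.13810464e+00] [ 0.006  0.002  0.01  -0.    -0.     0.001  0.003]
[ 463.96365781 -132.10789514  391.36296045] [ 3.14118583e+00  1.55994981e-04 -3.13862803e+00] [ 0.02726853  0.18694407  0.25324927  1.55318217 -0.04765242  1.40744218
  1.85780162] 4.45
blank1 0.87 [ 575.6 -223.9] [ 59.1 111.9] 21.8 (167, 183, 68, 49) [164.  76.  26.]
blank1 0.85 [ 576.1 -370.2] [111.9  60.2] 5.4 (96, 176, 44, 62) [ 96. 146. 173.]
blank1 0.72 [ 424.9 -374.2] [112.3  56.9] 70.7 (69, 93, 74, 54) [ 11.  15. 167.]
blank1 0.56 [ 397.3 -222.5] [110.2  57.5] 10.8 (173, 65, 48, 75) [ 98. 149. 177.]
offcut 0.61 [ 698.1 -289.6] [44.4 27.5] 0.2 (161, 258, 16, 22) [ 92. 140. 168.]
```

View pics/w2.png

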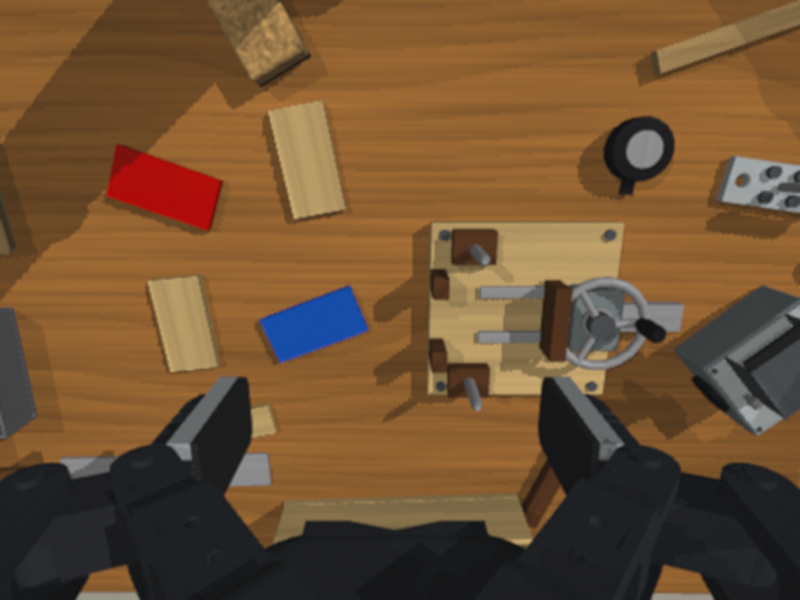

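```bash
cat > fit.py <<'E'
from h import *
from scipy.optimize import least_squares
def fitjig(c,obs):  # obs: list of (jig xyz, uv in 512x384 px)
    def pts(p,q): 
        a=p[2]; return np.array([p[0]+np.cos(a)*q[0]-np.sin(a)*q[1],p[1]+np.sin(a)*q[0]+np.cos(a)*q[1],q[2]])
    f=lambda p:np.concatenate([proj(c,pts(p,q))-u for q,u in obs])
    r=least_squares(f,[560,-20,0],x_scale=[1,1,.01],loss='soft_l1'); return r.x,r.fun.reshape(-1,2).round(1)
E
python3 - <<'E'
from fit import *
c=np.load('pics/w2.npy',allow_pickle=True).item()
k=.64
obs=[((-100,-45,20),(431,223)),((-100,160,20),(624,223)),((100,-45,20),(429,395)),((100,160,20),(604,396)),((-75,0,96),(486,262)),((75,0,96),(477,407))]
obs=[(np.array(q),(np.array(u)+.5)*k-.5) for q,u in obs]
p,r=fitjig(c,obs);print(p.round(3).tolist(),r.tolist())
a=p[2]
k1=unproj(c,(np.array([652,333])+.5)*k-.5,98); print('knob top',k1)
E
```

```text
[560.061, -48.036, 0.005] [[0.1, 0.4], [0.8, 0.1], [-0.7, 0.1], [-0.6, -0.8], [-0.3, -0.4], [0.7, 0.6]]
knob top [553.83008065 114.09568643  98.        ]
```

Emit:
apply_moves(moves=[0.0084,-0.0113,0.037,0,0,0,0.0084,-0.0113,0.037,0,0,0,0.0084,-0.0113,0.037,0,0,0,0.0084,-0.0113,0.037,0,0,0,0.0084,-0.0113,0.037,0,0,0,0.0084,-0.0113,0.037,0,0,0,0.0084,-0.0113,0.037,0,0,0,0.0084,-0.0113,0.037,0,0,0,0,0,0,0,0,-0.093,0,0,0,0,0,-0.093,0,0,0,0,0,0,0,0,0,0,0,0,0,0,0,0,0,0,0,0,0,0,0,0])

```text
clock: 5.72
ee_pos: [397.0, -224.0, 95.8]
tcp_rot: [-3.141, 0.001, -2.957]
ft_force: [0.8, 0.1, 1.2]
gripper_width: 0.998
```

```bash
cat > look.py <<'E'
from h import *
import sys
# usage: look.py target z  -> rects in world and tool-frame offset
def rects(target,z):
    c=cam('wrist'); T=Tt(); print('tcp',T[:3,3].round(1),R.from_matrix(T[:3,:3]).as_euler('xyz').round(4))
    for d in silhouettes('wrist',target):
        m=d['mask'].astype(np.uint8); cs=max(cv2.findContours(m,0,2)[0],key=cv2.contourArea)
        w=np.array([unproj(c,p[0],z)[:2] for p in cs.astype(float)],np.float32)
        r=cv2.minAreaRect(w); off=T[:3,:3].T@(np.array([*r[0],T[2,3]])-T[:3,3])
        ang=r[2] if r[1][0]>r[1][1] else r[2]-90
        print(target,round(d['confidence'],2),np.round(r[0],1),np.round(r[1],1),'long yaw',round(ang,1),'tooloff',off.round(1),cv2.boundingRect(cs),c['color'][d['mask']].mean(0).round())
    return c
if __name__=='__main__': rects(sys.argv[1],float(sys.argv[2]))
E
python3 look.py blank1 12; python3 -c "
from h import *
c=cam('wrist');cv2.imwrite('pics/w3.png',c['color'])"
```

```text
tcp [ 397.  -224.    95.7] [-3.1410e+00  9.0000e-04 -2.9564e+00]
blank1 0.92 [ 424.4 -371.7] [105.8  61.1] long yaw 71.0 tooloff [ 3.000e-01 -1.503e+02  1.000e-01] (0, 127, 135, 130) [ 11.  13. 154.]
blank1 0.64 [ 396.9 -223.3] [110.6  57. ] long yaw 11.1 tooloff [-0.   0.6 -0. ] (215, 122, 79, 140) [ 95. 144. 172.]
blank1 0.58 [ 594.1 -360.6] [24.  36.4] long yaw -79.4 tooloff [-168.6 -170.6    0.3] (49, 362, 40, 22) [ 77. 117. 139.]
```

View pics/w3.png

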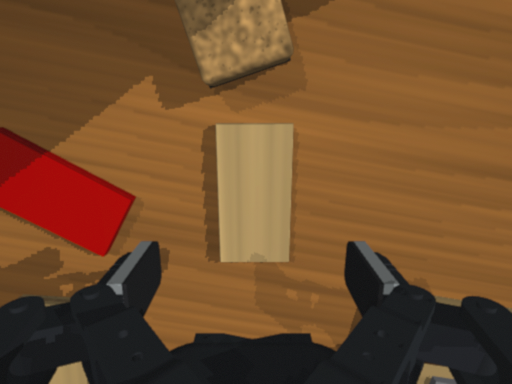

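Emit:
apply_moves(moves=[0,0.0003,0.032,0,0,0,0,0.0003,0.032,0,0,0,0,0,0.025,0,0,0,0,0,0.008,0,0,0,0,0,0,0,0,0])

```text
clock: 6.28
ee_pos: [395.5, -222.9, -3.1]
tcp_rot: [3.139, -0.003, -2.956]
ft_force: [0.8, 0.4, 0.7]
gripper_width: 1.005
```

Emit:
apply_moves(moves=[0,0,0,0,0,0,0,0,0,0,0,0,0,0,0,0,0,0,0,0,0,0,0,0,0,0,0,0,0,0,0,0,0,0,0,0,0,0,0,0,0,0,0,0,0,0,0,0], grip=50, squeeze=45)

```text
clock: 6.95
ee_pos: [397.3, -224.0, -0.0]
tcp_rot: [-3.14, 0.002, -2.956]
ft_force: [-1.4, 0.7, 5.0]
gripper_width: 0.639
```

Emit:
apply_moves(moves=[0,0,-0.015,0,0,0,0,0,-0.035,0,0,0,0,0,-0.04,0,0,0.09,0,0,-0.04,0,0,0.09,-0.0272,0.0296,0,0,0,0,-0.0272,0.0296,0,0,0,0,-0.0272,0.0296,0,0,0,0,-0.0272,0.0296,0,0,0,0,-0.0272,0.0296,0,0,0,0,-0.0272,0.0296,0,0,0,0,0,0,0,0,0,0,0,0,0,0,0,0,0,0,0,0,0,0], grip=40)

```text
clock: 8.03
ee_pos: [558.2, -45.1, 129.1]
tcp_rot: [-3.141, 0.0, -3.135]
ft_force: [-0.1, -0.9, -0.2]
gripper_width: 0.639
```

Run:
```python
from h import *
T=Tt();print(T[:3,3],read_state()['tcp_rot'])
c=cam('wrist');np.save('pics/w4.npy',c,allow_pickle=True)
cv2.imwrite('pics/w4.png',cv2.resize(c['color'],(800,600),interpolation=cv2.INTER_CUBIC))
```

```text
[558.17181987 -45.09570838 129.0570046 ] [-3.14108653e+00  4.51659921e-04 -3.13493882e+00]
```

View pics/w4.png

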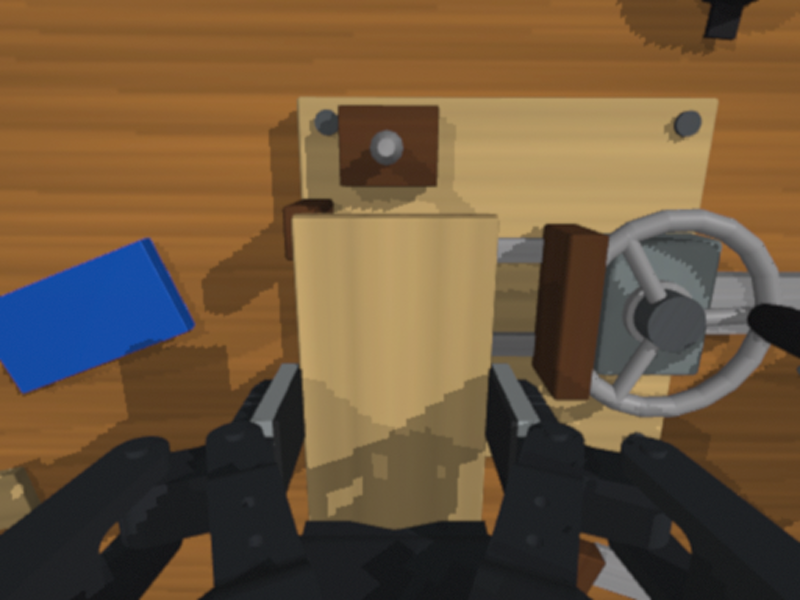

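Run:
```python
from fit import *
c=np.load('pics/w4.npy',allow_pickle=True).item()
k=.64; P=lambda u:(np.array(u)+.5)*k-.5
obs=[((-100,-45,20),(300,98)),((-100,160,20),(718,98)),((-75,0,96),(386,147)),((0,130,62),(672,318)),((-87,-15.5,38),(339,107))][:4]
p,r=fitjig(c,[(np.array(q),P(u)) for q,u in obs]);print(p.round(4).tolist(),r.tolist())
print('pin',unproj(c,P((386,147)),96),'corners',unproj(c,P((300,98)),20),unproj(c,P((718,98)),20))
for u in [(293,215),(498,215)]: print('blank end',unproj(c,P(u),141))
print('jaw edge',unproj(c,P((545,224)),63),unproj(c,P((533,375)),63))
```

```text
[559.9008, -48.747, 0.0058] [[-3.1, -0.8], [1.1, -0.6], [-0.1, 0.4], [0.3, 2.1]]
pin [484.67058722 -49.13143563  96.        ] corners [460.73316886 -92.03389105  20.        ] [459.41238592 109.92255519  20.        ]
blank end [503.18074339 -73.24188586 141.        ]
blank end [502.820997   -18.31911637 141.        ]
jaw edge [515.11835372  18.6233324   63.        ] [585.8136836   19.49475933  63.        ]
```

Emit:
apply_moves(moves=[-0.0018,-0.0014,0,0,0,0,0,0,0.03,0,0,0,0,0,0.03,0,0,0,0,0,0.02,0,0,0,0,0,0.015,0,0,0,0,0,0.007,0,0,0,0,0,0.005,0,0,0,0,0,0,0,0,0,0,0,0,0,0,0,0,0,0,0,0,0])

```text
clock: 8.92
ee_pos: [561.0, -46.6, 22.3]
tcp_rot: [-3.141, 0.002, -3.136]
ft_force: [0.5, 0.3, -0.9]
gripper_width: 0.641
```

Emit:
apply_moves(moves=[0,0,0,0,0,0,0,0,0,0,0,0,0,0,0,0,0,0,0,0,0,0,0,0,0,0,-0.01,0,0,0,0,0,-0.03,0,0,0,0,0,-0.03,0,0,0,0,0,-0.03,0,0,0,0,0,-0.03,0,0,0,0,0,0,0,0,0,0,0,0,0,0,0], grip=80)

```text
clock: 9.83
ee_pos: [561.4, -46.4, 153.8]
tcp_rot: [-3.142, 0.004, -3.135]
ft_force: [-0.8, 1.2, -0.6]
gripper_width: 0.796
```

```bash
python3 look.py blank1 32
python3 - <<'E'
from h import *
c=cam('wrist');np.save('pics/w5.npy',c,allow_pickle=True)
cv2.imwrite('pics/w5.png',c['color'])
c=cam('top')
for d in boxes_of('top','blank1'): print(d['point'],d['confidence'])
E
```

```text
tcp [560.4 -46.2 152.1] [ 3.1415e+00  1.5000e-03 -3.1352e+00]
blank1 0.89 [560.9 -47.1] [109.1  56.8] long yaw 0.6 tooloff [-0.5 -1.   0. ] (219, 119, 68, 121) [100. 151. 180.]
blank1 0.71 [ 570.6 -209.7] [ 52.  106.4] long yaw -68.7 tooloff [  -9.1 -163.6   -0. ] (3, 144, 132, 93) [167.  77.  23.]
[424.0, -370.7, 11.5] 0.85
[585.1, -240.4, 15.0] 0.83
[574.4, -368.7, 10.8] 0.8
[556.5, 86.2, 57.3] 0.17
```

View pics/w5.png

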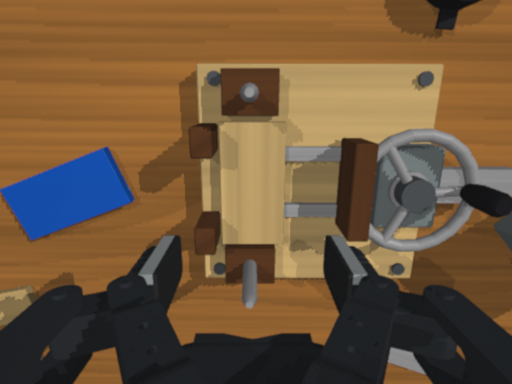

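Emit:
apply_moves(moves=[-0.0017,-0.036,0,0,0,0,-0.0017,-0.036,0,0,0,0,-0.0017,-0.036,0,0,0,0,-0.0017,-0.036,0,0,0,0,-0.0017,-0.036,0,0,0,0,-0.0017,-0.036,0,0,0,0,-0.0017,-0.036,0,0,0,0,-0.0017,-0.036,0,0,0,0,-0.0017,-0.036,0,0,0,0,0,0,0.025,0,0,-0.088,0,0,0.025,0,0,0,0,0,0,0,0,0,0,0,0,0,0,0,0,0,0,0,0,0,0,0,0,0,0,0], grip=100)

```text
clock: 11.33
ee_pos: [578.6, -370.2, 102.8]
tcp_rot: [-3.14, 0.002, -3.047]
ft_force: [0.5, 0.9, 0.1]
gripper_width: 1.0
```

```bash
python3 look.py blank1 12
```

```text
tcp [ 578.6 -370.2  102.9] [-3.1401e+00  1.9000e-03 -3.0469e+00]
blank1 0.89 [ 576.4 -226.3] [ 60.  112.8] long yaw -68.9 tooloff [-11.4 143.5  -0.2] (359, 156, 150, 98) [153.  70.  20.]
blank1 0.78 [ 458.3 -362.4] [30.6 81.2] long yaw -84.6 tooloff [119.1  19.1  -0.3] (221, 0, 123, 51) [ 14.  21. 158.]
blank1 0.64 [ 577.2 -372.6] [110.4  55.9] long yaw 6.2 tooloff [ 1.6 -2.3  0. ] (212, 119, 76, 137) [ 95. 145. 173.]
```

Emit:
apply_moves(moves=[0.0016,-0.0023,0.02,0,0,-0.0125,0,0,0.035,0,0,0,0,0,0.032,0,0,0,0,0,0.015,0,0,0,0,0,0,0,0,0,0,0,0,0,0,0])

```text
clock: 11.93
ee_pos: [576.5, -372.5, -0.4]
tcp_rot: [3.142, -0.0, -3.035]
ft_force: [-0.4, -0.3, 0.6]
gripper_width: 1.001
```

Emit:
apply_moves(moves=[0,0,0,0,0,0,0,0,0,0,0,0,0,0,0,0,0,0,0,0,0,0,0,0,0,0,0,0,0,0,0,0,0,0,0,0,0,0,0,0,0,0,0,0,-0.01,0,0,0], grip=40)

```text
clock: 12.6
ee_pos: [576.1, -372.3, 9.5]
tcp_rot: [3.141, -0.0, -3.035]
ft_force: [-0.4, 0.6, -1.7]
gripper_width: 0.636
```

Emit:
apply_moves(moves=[0,0,-0.04,0,0,0,0,0,-0.04,0,0,0,0,0,-0.04,0,0,0.1016,0.0019,0.03615,0,0,0,0,0.0019,0.03615,0,0,0,0,0.0019,0.03615,0,0,0,0,0.0019,0.03615,0,0,0,0,0.0019,0.03615,0,0,0,0,0.0019,0.03615,0,0,0,0,0.0019,0.03615,0,0,0,0,0.0019,0.03615,0,0,0,0,0.0019,0.03615,0,0,0,0,0,0,0,0,0,0,0,0,0,0,0,0,0,0,0,0,0,0,0,0,0,0,0,0])

```text
clock: 13.93
ee_pos: [557.7, -49.2, 130.0]
tcp_rot: [-3.141, 0.001, -3.139]
ft_force: [-0.5, -0.5, -0.9]
gripper_width: 0.635
```

Run:
```python
from h import *
T=Tt();print(T[:3,3],read_state()['tcp_rot'])
c=cam('wrist');np.save('pics/w6.npy',c,allow_pickle=True)
cv2.imwrite('pics/w6.png',cv2.resize(c['color'],(800,600),interpolation=cv2.INTER_CUBIC))
```

```text
[557.72875352 -49.16503155 130.03539955] [-3.14060549e+00  1.14728607e-03 -3.13866091e+00]
```

View pics/w6.png

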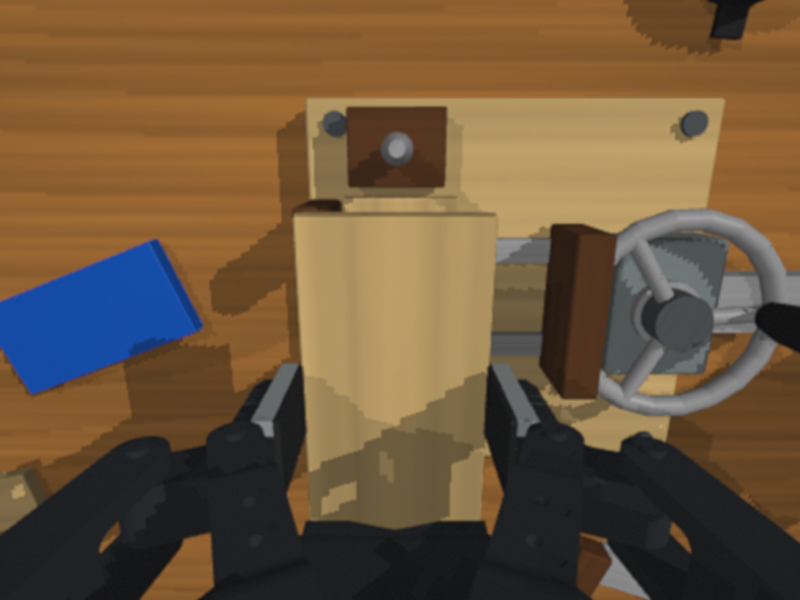

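Emit:
apply_moves(moves=[-0.0025,0.0022,0,0,0,0,0,0,0.03,0,0,0,0,0,0.03,0,0,0,0,0,0.02,0,0,0,0,0,0.01,0,0,0,0,0,0.006,0,0,0,0,0,0,0,0,0,0,0,0,0,0,0,0,0,0,0,0,0])

```text
clock: 14.73
ee_pos: [560.8, -45.7, 34.1]
tcp_rot: [-3.141, 0.002, -3.137]
ft_force: [-0.4, -0.3, -1.0]
gripper_width: 0.637
```

Emit:
apply_moves(moves=[0,0,0,0,0,0,0,0,0,0,0,0,0,0,0,0,0,0,0,0,0,0,0,0,0,0,-0.01,0,0,0,0,0,-0.03,0,0,0,0,0,-0.03,0,0,0,0,0,-0.03,0,0,0,0,0,-0.03,0,0,0,0,0,0,0,0,0,0,0,0,0,0,0], grip=80)

```text
clock: 15.65
ee_pos: [561.1, -45.3, 165.7]
tcp_rot: [-3.142, 0.004, -3.136]
ft_force: [0.0, -0.5, -1.3]
gripper_width: 0.8
```

```bash
python3 look.py blank1 44
python3 - <<'E'
from h import *
c=cam('wrist');np.save('pics/w7.npy',c,allow_pickle=True)
cv2.imwrite('pics/w7.png',cv2.resize(c['color'],(800,600),interpolation=cv2.INTER_CUBIC))
print(read_state()['ee_pos'])
for d in boxes_of('wrist','handle_grip'): print(d)
E
```

```text
tcp [560.1 -45.1 164.1] [ 3.1414e+00  1.4000e-03 -3.1364e+00]
blank1 0.81 [ 567.6 -203.2] [ 51.2 103.7] long yaw -68.8 tooloff [  -6.7 -158.2   -0. ] (11, 143, 128, 89) [165.  77.  25.]
blank1 0.73 [560.5 -46. ] [108.9  55.9] long yaw 0.3 tooloff [-0.4 -0.9  0. ] (219, 119, 67, 121) [100. 152. 181.]
[559.22795362 -44.90848689 162.48404288]
{'point': [557.1, 115.3, 92.2], 'confidence': 0.75}
```

View pics/w7.png

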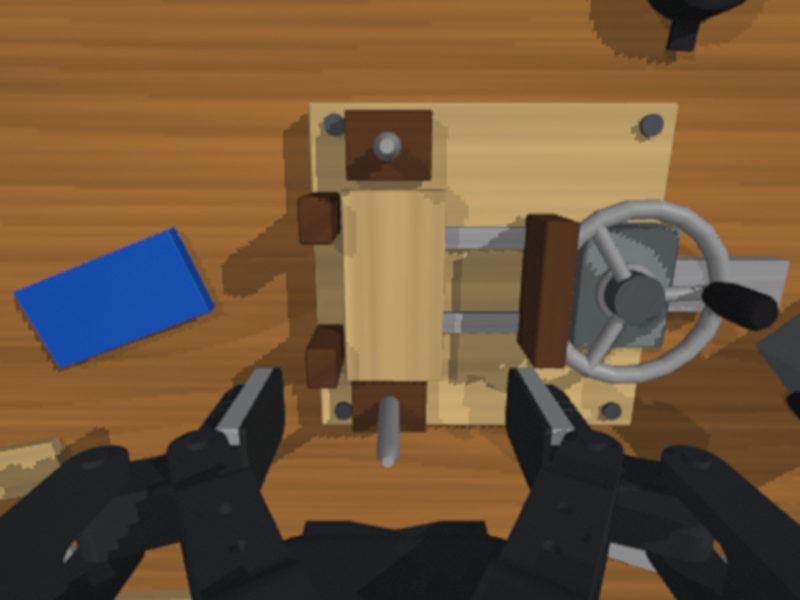

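Run:
```python
from h import *
c=np.load('pics/w7.npy',allow_pickle=True).item()
P=lambda u:(np.array(u)+.5)*.64-.5
print('base',unproj(c,P((718,297)),62),'top',unproj(c,P((759,308)),98),'hub',unproj(c,P((640,299)),62))
g=c['color'].astype(int).sum(2)
m=((g<110)).astype(np.uint8); m[260:]=0; m[:120]=0;m[:,:435]=0
n,l,st,ce=cv2.connectedComponentsWithStats(m);print(st,ce)
for q in [(559.2,81.3,62),(558.7,121.3,98),(558.7,121.3,62)]: print(proj(c,np.array(q))/.64)
print('wheel',[unproj(c,P(u),60).round(1) for u in [(650,202),(640,382)]])
```

```text
base [558.55612705 123.73510331  62.        ] top [553.47154603 118.11635353  98.        ] hub [559.84482     83.06695645  62.        ]
[[     0      0    512    384 195596]
 [   450    181     47     30    944]
 [   503    251      9      9     68]] [[254.35930694 191.46077629]
 [473.69067797 195.03601695]
 [507.60294118 255.23529412]]
[636.52395198 297.51936671]
[763.30398241 318.80416853]
[713.01995398 296.96122414]
wheel [array([510. ,  81.8,  60. ]), array([608.4,  91. ,  60. ])]
```

Emit:
apply_moves(moves=[0,0.04,0,0,0,0,0,0.04,0,0,0,0,0,0.04,0,0,0,0,0.003,0.04,0,0,0,0,0,0.005,0,0,0,0,0,0,0,0,0,0,0,0,0,0,0,0,0,0,0,0,0,0,0,0,0,0,0,0])

```text
clock: 16.6
ee_pos: [556.2, 117.7, 163.0]
tcp_rot: [-3.141, -0.0, -3.139]
ft_force: [0.4, -0.4, 0.0]
gripper_width: 0.804
```

Run:
```python
from h import *
c=cam('wrist');np.save('pics/w8.npy',c,allow_pickle=True)
print(read_state()['ee_pos'])
cv2.imwrite('pics/w8.png',cv2.resize(c['color'],(800,600),interpolation=cv2.INTER_CUBIC))
for t in ['handle_grip','cover_lip','switch_box','toggle_tip','template']:
  for d in boxes_of('wrist',t): print(t,d)
```

```text
[556.31891196 117.88450772 163.16830554]
handle_grip {'point': [554.3, 122.0, 99.3], 'confidence': 0.57}
cover_lip {'point': [581.5, 255.5, 105.5], 'confidence': 0.68}
switch_box {'point': [574.4, 252.6, 110.4], 'confidence': 0.9}
switch_box {'point': [535.5, 42.2, 30.2], 'confidence': 0.74}
switch_box {'point': [738.1, 91.0, 8.3], 'confidence': 0.2}
toggle_tip {'point': [559.1, 50.9, 37.1], 'confidence': 0.43}
toggle_tip {'point': [538.8, 45.4, 31.1], 'confidence': 0.29}
template {'point': [427.4, 279.2, 11.0], 'confidence': 0.86}
template {'point': [740.2, 90.1, 6.3], 'confidence': 0.69}
```

View pics/w8.png

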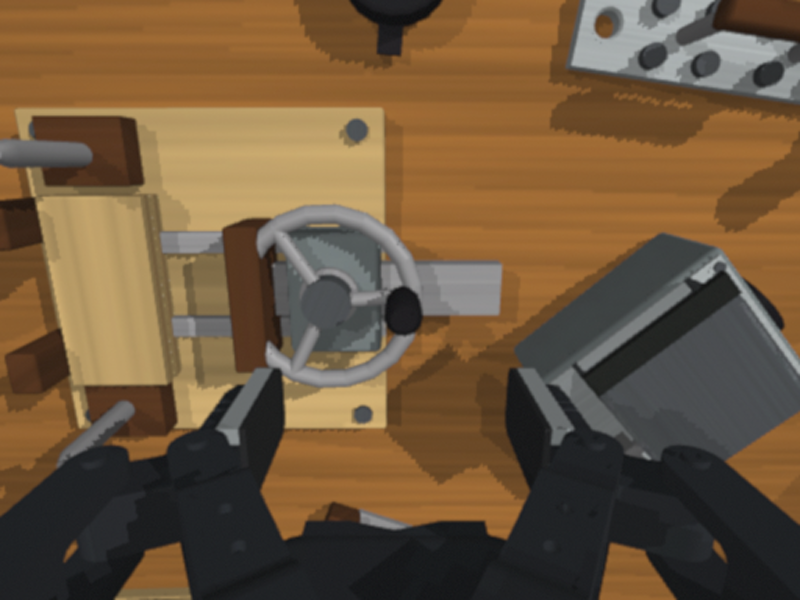

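Run:
```python
from h import *
c=np.load('pics/w8.npy',allow_pickle=True).item()
P=lambda u:(np.array(u)+.5)*.64-.5
g=c['color'].astype(int).max(2)
m=(g<45).astype(np.uint8); m[230:]=0; m[:150]=0;m[:,:230]=0;m[:,290:]=0
n,l,st,ce=cv2.connectedComponentsWithStats(m);print(st[1:],ce[1:])
ys,xs=np.nonzero(l==1+np.argmax(st[1:,4]));
print('mean @80',unproj(c,(xs.mean(),ys.mean()),82),'bottom edge @98',unproj(c,(xs.mean(),ys.max()),98),'top edge@62',unproj(c,(xs.mean(),ys.min()),62))
for dx in (-3,0,3):
  q=np.array([556+dx,121,98.]);print(proj(c,q), proj(c,np.array([556+dx,121,62.])))
```

```text
[[246 184  24  30 557]] [[257.44883303 199.12208259]]
mean @80 [557.67295729 120.90053302  82.        ] bottom edge @98 [562.95650334 120.69652241  98.        ] top edge@62 [551.12974943 121.15594524  62.        ]
[257.97289585 199.66739653] [257.24234179 186.2206873 ]
[257.94321477 203.72002294] [257.21908339 189.76465666]
[257.91375647 207.74223115] [257.19597584 193.28563978]
```

Emit:
apply_moves(moves=[-0.001,0.0031,0.03,0,0,0,0,0,0.03,0,0,0,0,0,0.026,0,0,0,0,0,0.01,0,0,0,0,0,0,0,0,0,0,0,0,0,0,0], grip=55)

```text
clock: 17.4
ee_pos: [557.4, 122.7, 67.7]
tcp_rot: [-3.141, -0.0, -3.137]
ft_force: [0.0, -0.6, 0.8]
gripper_width: 0.551
```

Emit:
apply_moves(moves=[0,0,0,0,0,0,0,0,0,0,0,0,0,0,0,0,0,0,0,0,0,0,0,0,0,0,0,0,0,0,0,0,0,0,0,0,0,0,0,0,0,0,0,0,0,0,0,0], grip=5, squeeze=30)

```text
clock: 18.07
ee_pos: [558.3, 121.6, 69.1]
tcp_rot: [-3.141, 0.003, -3.138]
ft_force: [-1.2, -3.8, 5.9]
gripper_width: 0.197
```

Emit:
apply_moves(moves=[-0.0099,-0.0012,0,0,0,0,-0.0093,-0.0036,0,0,0,0,-0.0081,-0.0058,0,0,0,0,-0.0064,-0.0077,0,0,0,0,-0.0043,-0.009,0,0,0,0,-0.0019,-0.0098,0,0,0,0,0.0005,-0.01,0,0,0,0,0.003,-0.0095,0,0,0,0,0.0053,-0.0085,0,0,0,0,0.0072,-0.0069,0,0,0,0,0.0087,-0.0049,0,0,0,0,0.0096,-0.0026,0,0,0,0,0,0,0,0,0,0,0,0,0,0,0,0,0,0,0,0,0,0])

```text
clock: 19.32
ee_pos: [563.4, 41.8, 69.0]
tcp_rot: [-3.14, 0.002, -3.138]
ft_force: [-0.8, -3.1, 10.3]
gripper_width: 0.199
```

Run:
```python
from h import *
c=cam('wrist');s=read_state();print(s['ee_pos'],s['ft_force'],s['gripper_width'])
for t in ['jaw','blank1']:
  for d in boxes_of('wrist',t): print(t,d)
```

```text
[563.44901236  41.75750072  69.01609986] [-1.48142512 -3.2203385  10.79896875] 0.1995241120739583
jaw {'point': [553.9, 20.9, 45.6], 'confidence': 0.67}
blank1 {'point': [548.0, -48.7, 47.2], 'confidence': 0.75}
blank1 {'point': [553.8, 17.7, 45.3], 'confidence': 0.68}
```

Emit:
apply_moves(moves=[0.01,-0.0002,-0.001,0,0,0,0.0097,0.0023,0,0,0,0,0.0088,0.0046,0,0,0,0,0.0074,0.0067,0,0,0,0,0.0055,0.0083,0,0,0,0,0,0,0,0,0,0,0,0,0,0,0,0,0,0,0,0,0,0])

```text
clock: 20.13
ee_pos: [523.3, 66.8, 69.2]
tcp_rot: [3.14, 0.004, -3.135]
ft_force: [4.9, 2.7, -0.6]
gripper_width: 0.197
```

Run:
```python
from h import *
c=cam('wrist');np.save('pics/w9.npy',c,allow_pickle=True);s=read_state();print(s['ee_pos'],s['ft_force'],s['gripper_width'])
cv2.imwrite('pics/w9.png',cv2.resize(c['color'],(800,600),interpolation=cv2.INTER_CUBIC))
```

```text
[523.3701211   66.68574495  69.17160967] [ 4.71956456  3.83505186 -0.79051021] 0.19692167752705123
```

View pics/w9.png

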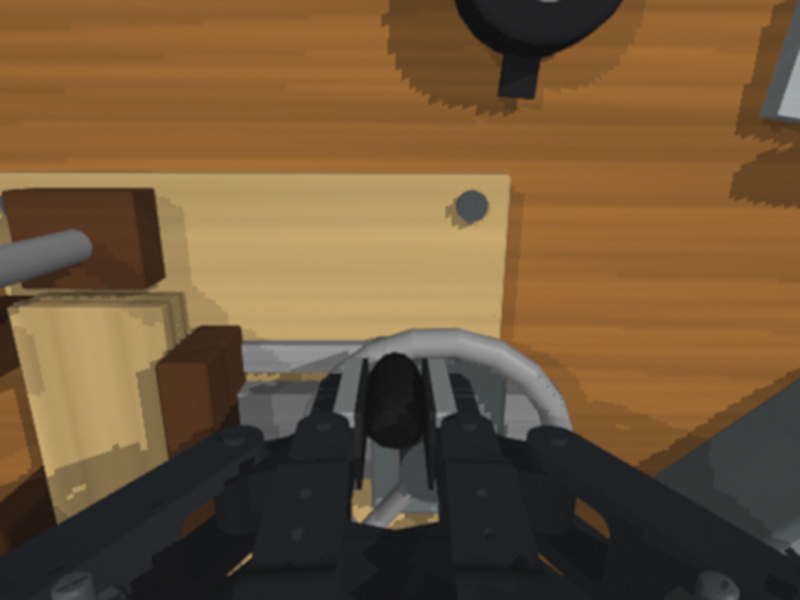

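Emit:
apply_moves(moves=[0.0016,0.0037,0,0,0,0,0.0012,0.0038,0,0,0,0,0.0008,0.0039,0,0,0,0,0,0,0,0,0,0,0,0,0,0,0,0])

```text
clock: 20.6
ee_pos: [520.7, 77.4, 69.2]
tcp_rot: [3.141, 0.006, -3.136]
ft_force: [8.6, 2.1, -2.4]
gripper_width: 0.198
```

Emit:
apply_moves(moves=[0.0005,0.004,0,0,0,0,0,0.004,0,0,0,0,0,0,0,0,0,0,0,0,0,0,0,0])

```text
clock: 20.93
ee_pos: [520.6, 84.7, 69.2]
tcp_rot: [3.141, 0.007, -3.136]
ft_force: [9.1, 0.2, -4.2]
gripper_width: 0.194
```

Emit:
apply_moves(moves=[-0.0008,0.004,0,0,0,0,-0.0012,0.0039,0,0,0,0,0,0,0,0,0,0,0,0,0,0,0,0])

```text
clock: 21.27
ee_pos: [521.9, 92.1, 69.2]
tcp_rot: [-3.141, 0.005, -3.137]
ft_force: [7.5, -0.4, -2.0]
gripper_width: 0.198
```

Emit:
apply_moves(moves=[-0.0011,0.0038,0,0,0,0,-0.0015,0.0037,0,0,0,0,0,0,0,0,0,0,0,0,0,0,0,0])

```text
clock: 21.6
ee_pos: [522.4, 93.9, 69.1]
tcp_rot: [-3.135, 0.001, -3.141]
ft_force: [2.3, -15.1, 5.1]
gripper_width: 0.197
```

Emit:
apply_moves(moves=[-0.0002,0.0015,0,0,0,0,0,0,0,0,0,0,0,0,0,0,0,0])

```text
clock: 21.85
ee_pos: [522.4, 94.2, 69.1]
tcp_rot: [-3.134, 0.001, 3.141]
ft_force: [1.3, -18.5, 5.2]
gripper_width: 0.196
```

Emit:
apply_moves(moves=[0,0,0,0,0,0,0,0,0,0,0,0,0,0,0,0,0,0,0,0,0,0,0,0,0,0,0,0,0,0,0,-0.003,-0.02,0,0,0,0,0,-0.04,0,0,0,0,0,-0.04,0,0,0,0.008,-0.04,0,0,0,0,0.008,-0.04,0,0,0,0,0.006,-0.03,0,0,0,0,0,0,0,0,0,0,0,0,0,0,0,0,0,0,0,0,0,0], grip=50)

```text
clock: 23.02
ee_pos: [500.8, -10.9, 168.2]
tcp_rot: [3.141, -0.0, -3.136]
ft_force: [0.2, 1.1, -0.1]
gripper_width: 0.497
```

```bash
python3 look.py blank1 44
python3 - <<'E'
from h import *
c=cam('wrist');np.save('pics/w10.npy',c,allow_pickle=True);s=read_state();print(s['ee_pos'],s['ft_force'],s['gripper_width'])
cv2.imwrite('pics/w10.png',cv2.resize(c['color'],(800,600),interpolation=cv2.INTER_CUBIC))
c=cam('top')
for d in boxes_of('top','template'): print(d)
E
```

```text
tcp [500.9 -10.4 168.1] [ 3.1408e+00 -3.0000e-04 -3.1347e+00]
blank1 0.72 [560.6 -48.9] [115.1  57.2] long yaw 0.3 tooloff [-59.4 -38.9  -0. ] (179, 185, 65, 113) [ 93. 140. 167.]
blank1 0.49 [502.2 -66.4] [1.8 8. ] long yaw -89.7 tooloff [ -0.9 -56.   -0. ] (186, 183, 10, 3) [ 60.  89. 106.]
[500.91958384 -10.23013027 168.03277206] [-0.1691471   0.50764072 -1.07088462] 0.49849705507115094
{'point': [424.6, 302.9, 10.5], 'confidence': 0.82}
```

View pics/w10.png

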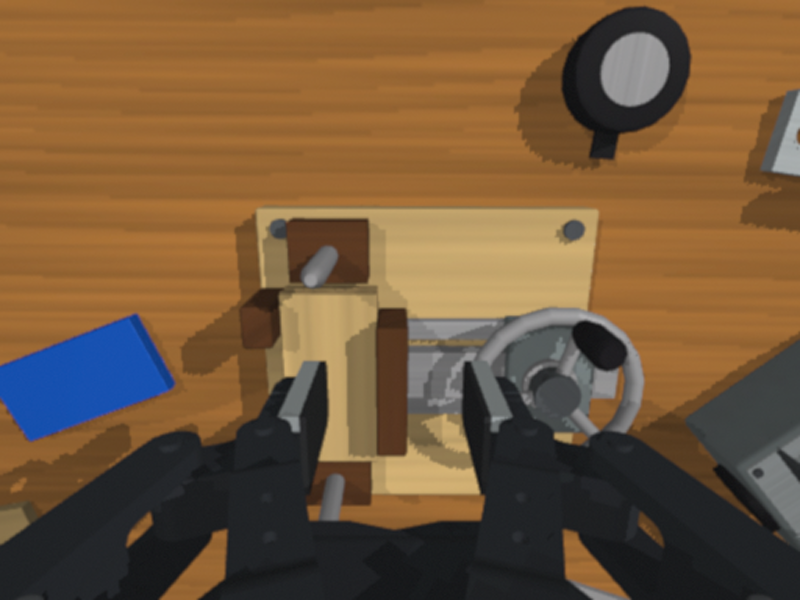

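Emit:
apply_moves(moves=[0.0095,0.0391,0,0,0,0,0.0095,0.0391,0,0,0,0,0.0095,0.0391,0,0,0,0,0.0095,0.0391,0,0,0,0,0.0095,0.0391,0,0,0,0,0.0095,0.0391,0,0,0,0,0.0095,0.0391,0,0,0,0,0.0095,0.0391,0,0,0,0,0,0,0,0,0,0.122,0,0,0,0,0,0.122,0,0,0,0,0,0.122,0,0,0,0,0,0.122,0,0,0,0,0,0.122,0,0,0,0,0,0.122,0,0,0,0,0,0.122,0,0,0,0,0,0.122,0,0,0,0,0,0.122,0,0,0,0,0,0.122,0,0,0,0,0,0.122,0,0,0,0,0,0.122])

```text
clock: 24.93
ee_pos: [422.7, 301.3, 168.2]
tcp_rot: [-3.141, 0.0, 1.678]
ft_force: [-0.0, -0.6, 0.0]
gripper_width: 0.503
```

Emit:
apply_moves(moves=[0,0,0,0,0,0.122,0,0,0,0,0,0.122,0,0,0,0,0,0,0,0,0,0,0,0,0,0,0,0,0,0,0,0,0,0,0,0], grip=60)

```text
clock: 25.43
ee_pos: [423.1, 300.7, 168.3]
tcp_rot: [-3.142, -0.0, 1.442]
ft_force: [0.0, -0.2, 0.5]
gripper_width: 0.598
```

```bash
python3 look.py template 10
python3 - <<'E'
from h import *
c=cam('wrist');np.save('pics/w11.npy',c,allow_pickle=True);s=read_state();print(s['ee_pos'],s['tcp_rot'],s['joints'])
cv2.imwrite('pics/w11.png',cv2.resize(c['color'],(800,600),interpolation=cv2.INTER_CUBIC))
E
```

```text
tcp [423.1 300.6 168.3] [-3.1415e+00 -2.0000e-04  1.4410e+00]
template 0.69 [425.3 307.3] [180.2  47. ] long yaw 82.2 tooloff [6.9 1.3 0. ] (229, 70, 52, 181) [132. 136. 138.]
[423.22895752 300.50912998 168.36810856] [ 3.14158640e+00 -2.27986329e-04  1.43980189e+00] [-1.16142107  0.50282228  0.75418327  1.87728119 -0.42507032  0.92818523
 -0.33885393]
```

View pics/w11.png

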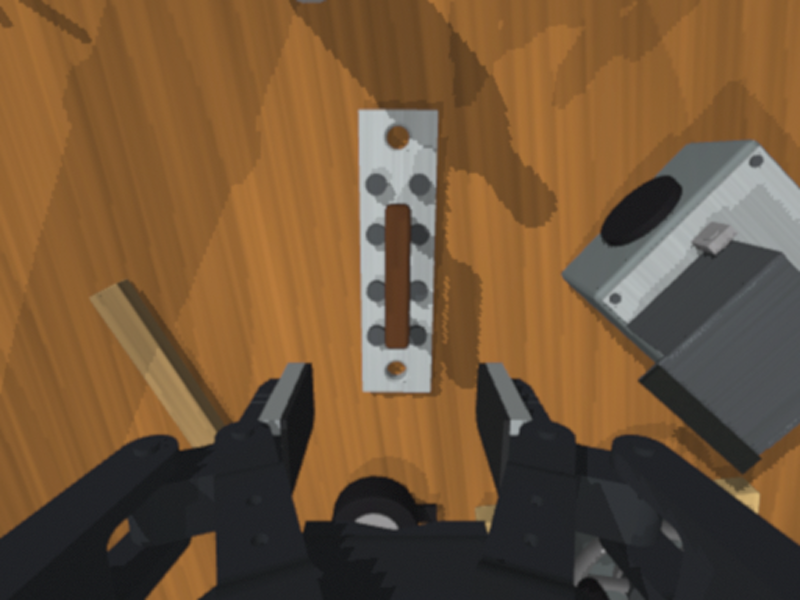

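Run:
```python
from h import *
P=lambda u:(np.array(u)+.5)*.64-.5
c=np.load('pics/w11.npy',allow_pickle=True).item(); T=Tt()
h=[unproj(c,P(u),10) for u in [(397,136),(396,369)]]; b=[unproj(c,P(u),60) for u in [(398,205),(397,348)]]
print(h,b,np.linalg.norm(h[0]-h[1]),np.linalg.norm(b[0]-b[1]))
for q in (h,b):
    m=(q[0]+q[1])/2; d=q[0]-q[1]; print(m.round(1),'yaw',np.arctan2(d[1],d[0]).round(4),'tooloff',(T[:3,:3].T@(m-T[:3,3])).round(1))
c=np.load('pics/w10.npy',allow_pickle=True).item()
print('pin',unproj(c,P((311,280)),96))
c=np.load('pics/w7.npy',allow_pickle=True).item()
print('pin',unproj(c,P((386,145)),96),unproj(c,P((388,462)),96))
c=np.load('pics/w5.npy',allow_pickle=True).item()
print('pin',unproj(c,(249,91),96),unproj(c,(250,301),96))
```

```text
[array([435.46084295, 381.93675895,  10.        ]), array([415.56749793, 234.10916307,  10.        ])] [array([431.17384326, 346.60437839,  60.        ]), array([420.57589595, 269.0272435 ,  60.        ])] 149.1601263079162 78.29769054062142
[425.5 308.   10. ] yaw 1.437 tooloff [  7.7   1.3 158.4]
[425.9 307.8  60. ] yaw 1.435 tooloff [  7.6   1.7 108.4]
pin [484.78348572 -48.95874549  96.        ]
pin [484.42845202 -49.42004272  96.        ] [635.27106974 -48.39755369  96.        ]
pin [484.1317464  -49.11733232  96.        ] [632.01483916 -47.90231473  96.        ]
```

Emit:
apply_moves(moves=[0.0077,0.0016,0.02,0,0,0,0,0,0.035,0,0,0,0,0,0.035,0,0,0,0,0,0.03,0,0,0,0,0,0.012,0,0,0,0,0,0,0,0,0,0,0,0,0,0,0])

```text
clock: 26.17
ee_pos: [425.9, 307.6, 36.1]
tcp_rot: [-3.141, 0.001, 1.439]
ft_force: [-0.3, 0.1, 0.4]
gripper_width: 0.596
```

Emit:
apply_moves(moves=[0,0,0,0,0,0,0,0,0,0,0,0,0,0,0,0,0,0,0,0,0,0,0,0,0,0,0,0,0,0,0,0,0,0,0,0,0,0,0,0,0,0,0,0,0,0,0,0,0,0,0,0,0,0], grip=3, squeeze=80)

```text
clock: 26.92
ee_pos: [425.9, 308.5, 37.5]
tcp_rot: [3.141, -0.002, 1.439]
ft_force: [-1.6, -0.5, 5.2]
gripper_width: 0.149
```

Emit:
apply_moves(moves=[0,0,-0.02,0,0,0,0,0,-0.035,0,0,0,0,0,-0.035,0,0,0,0,0,-0.035,0,0,0,0,0,-0.027,0,0,0,-0.0337,0.0179,0,0,0,0,-0.0337,0.0179,0,0,0,0,-0.0337,0.0179,0,0,0,0,-0.0337,0.0179,0,0,0,0,-0.0337,0.0179,0,0,0,0,-0.0337,0.0179,0,0,0,0,-0.0337,0.0179,0,0,0,0,-0.0337,0.0179,0,0,0,0,-0.0337,0.0179,0,0,0,0,-0.0337,0.0179,0,0,0,0])

```text
clock: 28.17
ee_pos: [558.7, -51.2, 188.5]
tcp_rot: [-3.141, -0.001, 1.439]
ft_force: [0.4, 0.7, -4.4]
gripper_width: 0.147
```

Emit:
apply_moves(moves=[0,0,0,0,0,0.1193,0,0,0,0,0,0.1193,0,0,0,0,0,0.1193,0,0,0,0,0,0.1193,0,0,0,0,0,0.1193,0,0,0,0,0,0.1193,0,0,0,0,0,0.1193,0,0,0,0,0,0.1193,0,0,0,0,0,0.1193,0,0,0,0,0,0.1193,0,0,0,0,0,0.1193,0,0,0,0,0,0.1193,0,0,0,0,0,0,0,0,0,0,0,0,0,0,0,0,0,0,0,0,0,0,0,0])

```text
clock: 29.5
ee_pos: [558.7, -49.6, 188.4]
tcp_rot: [-3.141, -0.0, 0.01]
ft_force: [-0.3, 0.2, -3.9]
gripper_width: 0.143
```

Run:
```python
from h import *
c=cam('wrist');np.save('pics/w12.npy',c,allow_pickle=True);s=read_state();print(s['ee_pos'],s['tcp_rot'],s['joints'].round(2),s['gripper_width'])
cv2.imwrite('pics/w12.png',cv2.resize(c['color'],(800,600),interpolation=cv2.INTER_CUBIC))
```

```text
[558.73168568 -49.6124132  188.44197585] [-3.14111927e+00 -2.19551452e-04  9.19838009e-03] [-0.6   0.69  1.14  1.75 -0.69  1.16 -0.81] 0.1442826395763204
```

View pics/w12.png

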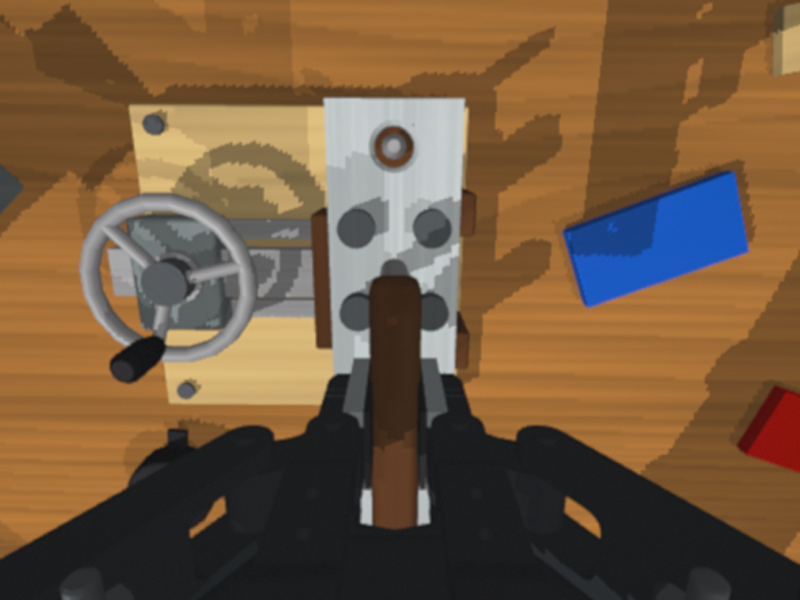

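Run:
```python
from h import *
P=lambda u:(np.array(u)+.5)*.64-.5
c=np.load('pics/w12.npy',allow_pickle=True).item()
im=cv2.resize(c['color'][40:100,215:290],None,fx=8,fy=8,interpolation=cv2.INTER_CUBIC)
g=cv2.cvtColor(im,cv2.COLOR_BGR2GRAY)
# hole: brown/dark region inside plate; pin: grey in it
crop=c['color'][40:100,215:290].astype(int); sat=crop.max(2)-crop.min(2); 
m=((sat>40)).astype(np.uint8); n,l,st,ce=cv2.connectedComponentsWithStats(m); print([ (s.tolist(),(q+[215,40]).round(2).tolist()) for s,q in zip(st[1:],ce[1:]) if s[4]>15])
i=[k for k in range(1,n) if abs(ce[k][0]+215-251.5)<4 and abs(ce[k][1]+40-93.5)<5]; k=i[0]
mm=(l==k).astype(np.uint8); ct=cv2.findContours(mm,0,1)[0]; e=cv2.minEnclosingCircle(max(ct,key=len)); print('hole px',e[0][0]+215,e[0][1]+40,e[1])
uh=(e[0][0]+215,e[0][1]+40); print('hole@161',unproj(c,uh,161),'hole@151',unproj(c,uh,151)); 
print('pin tip@96',unproj(c,P((394,147)),96))
print('bed corners',unproj(c,P((130,105)),20), 'hub',unproj(c,P((166,282)),62))
e1=[unproj(c,P(u),161) for u in [(324,98),(465,98)]];print('plate end',e1)
cv2.imwrite('pics/w12c.png',im)
```

```text
[([0, 0, 75, 22, 1650], [252.0, 50.5]), ([25, 42, 18, 18, 83], [246.11, 88.63]), ([43, 46, 6, 14, 29], [260.97, 94.69])]Traceback (most recent call last):
  File "<stdin>", line 9, in <module>
IndexError: list index out of range
```

Run:
```python
from h import *
c=np.load('pics/w12.npy',allow_pickle=True).item()
im=c['color'].astype(int); sat=im.max(2)-im.min(2)
ys,xs=np.mgrid[:384,:512]; w=np.hypot(xs-252,ys-94)<18
m=w&(sat>40); pts=np.argwhere(m)[:,::-1].astype(np.float32); e=cv2.minEnclosingCircle(pts); uh=e[0]; print('hole',uh,e[1],pts.min(0),pts.max(0))
bright=(np.hypot(xs-uh[0],ys-uh[1])<8)&(sat<25); p=np.argwhere(bright)[:,::-1]; 
tip=p[im.sum(2)[bright]>np.percentile(im.sum(2)[bright],75)].mean(0); print('grey blob',p.mean(0),len(p),'tip',tip)
print('hole@161',unproj(c,uh,161).round(1)); 
for u in (p.mean(0),tip): print('pin@96',unproj(c,u,96).round(1),'@89',unproj(c,u,89).round(1))
print('expected px of pin (634.4,-48.2)',proj(c,np.array([634.4,-48.2,96])))
```

```text
hole (251.5, 93.79166412353516) 12.300241470336914 [240.  82.] [263. 106.]
grey blob [251.55050505  93.66161616] 198 tip [251.4   93.28]
hole@161 [632.7 -48.9 161. ]
pin@96 [634.2 -48.6  96. ] @89 [634.3 -48.6  89. ]
pin@96 [634.4 -48.5  96. ] @89 [634.6 -48.5  89. ]
expected px of pin (634.4,-48.2) [250.96374559  93.29820665]
```

Emit:
apply_moves(moves=[0.0016,-0.0005,0,0,0,0.003,0,0,0.02,0,0,0,0,0,0.02,0,0,0,0,0,0.011,0,0,0,0,0,0,0,0,0,0,0,0,0,0,0,0,0,0,0,0,0,0,0,0,0,0,0])

```text
clock: 30.22
ee_pos: [561.0, -49.6, 138.4]
tcp_rot: [3.141, -0.002, 0.004]
ft_force: [0.1, -0.9, -4.2]
gripper_width: 0.146
```

Run:
```python
from h import *
c=cam('wrist'); s=read_state(); print(s['ee_pos'],s['tcp_rot'],s['ft_force']); np.save('pics/w13.npy',c,allow_pickle=True)
im=c['color'].astype(int); sat=im.max(2)-im.min(2)
g=proj(c,np.array([634.3,-48.5,s['ee_pos'][2]-27.5])); print(g)
h=lambda z:proj(c,np.array([634.3,-48.5,z])); print(h(96))
x,y=g.round().astype(int); crop=c['color'][y-30:y+30,x-30:x+30]
cv2.imwrite('pics/w13c.png',cv2.resize(crop,(600,600),interpolation=cv2.INTER_CUBIC)); print(x-30,y-30)
```

```text
[560.91906136 -49.44280234 138.28834748] [ 3.14131344e+00 -1.53462649e-03  4.12498854e-03] [ 0.39092554  0.09710746 -2.56328097]
[249.96834202  95.2881064 ]
[250.1658396   95.79370389]
220 65
```

View pics/w13c.png

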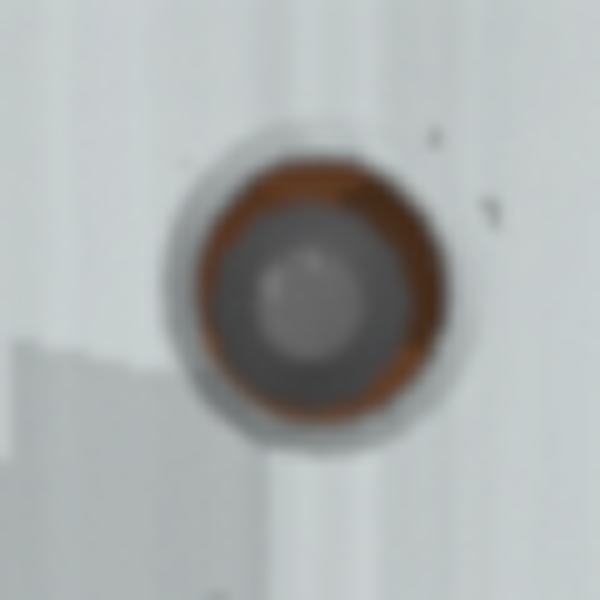

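Emit:
apply_moves(moves=[-0.0008,-0.0005,0.004,0,0,0,0,0,0.006,0,0,0,0,0,0.008,0,0,0,0,0,0.008,0,0,0,0,0,0.008,0,0,0,0,0,0,0,0,0,0,0,0,0,0,0,0,0,0,0,0,0])

```text
clock: 30.93
ee_pos: [559.5, -48.8, 103.2]
tcp_rot: [3.142, 0.0, 0.004]
ft_force: [-0.3, -0.5, -4.4]
gripper_width: 0.147
```

Emit:
apply_moves(moves=[0,0,0.006,0,0,0,0,0,0.006,0,0,0,0,0,0.005,0,0,0,0,0,0.004,0,0,0,0,0,0,0,0,0,0,0,0,0,0,0,0,0,0,0,0,0])

```text
clock: 31.52
ee_pos: [559.5, -48.7, 82.1]
tcp_rot: [3.142, 0.0, 0.004]
ft_force: [-0.7, 0.7, -3.5]
gripper_width: 0.139
```

Emit:
apply_moves(moves=[0,0,0.001,0,0,0,0,0,0.001,0,0,0,0,0,0,0,0,0,0,0,0,0,0,0])

```text
clock: 31.85
ee_pos: [559.6, -48.5, 81.5]
tcp_rot: [-3.14, -0.001, 0.004]
ft_force: [-3.6, 2.2, 9.4]
gripper_width: 0.144
```

Emit:
apply_moves(moves=[0,0,0,0,0,0,0,0,0,0,0,0,0,0,0,0,0,0,0,0,0,0,0,0,0,0,0,0,0,0,0,0,-0.02,0,0,0,0,0,-0.04,0,0,0,0,0,-0.04,0,0,0,0,0,-0.04,0,0,0,0,0,0,0,0,0,0,0,0,0,0,0], grip=45)

```text
clock: 32.77
ee_pos: [560.6, -49.3, 222.6]
tcp_rot: [3.141, -0.004, 0.004]
ft_force: [0.6, 0.4, -0.3]
gripper_width: 0.451
```

```bash
python3 look.py template 54
python3 - <<'E'
from h import *
print(read_state()['joints'].round(2))
c=cam('top');k=c
for t in ['template','switch_box','cover_lip','blank1']:
  for d in boxes_of('top',t): print(t,d)
cs=np.load('pics/w11.npy',allow_pickle=True).item()
P=lambda u:(np.array(u)+.5)*.64-.5
# box fit from w11
print('bolts z60',unproj(cs,P((615,298)),60),unproj(cs,P((757,160)),60))
print('side top edge pts z60',unproj(cs,P((757,140)),60),'hood front edge low/up',unproj(cs,P((640,380)),102.5),unproj(cs,P((750,470)),102.5),unproj(cs,P((662,358)),115))
E
```

```text
tcp [559.8 -48.5 220.7] [-3.1411e+00 -1.3000e-03  4.5000e-03]
template 0.62 [557.9 -48.6] [180.5  48. ] long yaw 0.2 tooloff [-1.9  0.1 -0. ] (227, 83, 50, 173) [133. 137. 139.]
[-0.61  0.67  1.17  1.7  -0.65  1.22 -0.85]
template {'point': [260.2, -266.4, 35.7], 'confidence': 0.35}
switch_box {'point': [602.6, 270.3, 61.8], 'confidence': 0.96}
cover_lip {'point': [583.4, 254.7, 108.4], 'confidence': 0.76}
blank1 {'point': [424.7, -370.5, 7.5], 'confidence': 0.55}
blank1 {'point': [574.3, -242.1, 14.5], 'confidence': 0.51}
blank1 {'point': [402.6, 472.0, 103.1], 'confidence': 0.17}
bolts z60 [540.73012287 282.39088834  60.        ] [611.29412756 345.256074    60.        ]
side top edge pts z60 [610.59759221 354.90886294  60.        ] hood front edge low/up [533.85450187 255.12597835 102.5       ] [588.54946931 198.52220833 102.5       ] [537.23011548 271.30778411 115.        ]
```

Emit:
apply_moves(moves=[-0.0043,-0.0357,0,0,0,0,-0.0043,-0.0357,0,0,0,0,-0.0043,-0.0357,0,0,0,0,-0.0043,-0.0357,0,0,0,0,-0.0043,-0.0357,0,0,0,0,-0.0043,-0.0357,0,0,0,0,-0.0043,-0.0357,0,0,0,0,0,0,0,0,0,-0.122,0,0,0,0,0,-0.122,0,0,0,0,0,-0.122,0,0,0,0,0,-0.122,0,0,0,0,0,-0.122,0,0,0,0,0,-0.122,0,0,0,0,0,0,0,0,0,0,0,0,0,0,0,0,0,0,0,0,0,0,0,0], grip=0)

```text
clock: 34.53
ee_pos: [528.4, 201.1, 220.0]
tcp_rot: [3.141, 0.001, 0.733]
ft_force: [0.3, -0.6, -0.7]
gripper_width: -0.002
```

Run:
```python
from h import *
c=cam('wrist'); s=read_state(); print(s['ee_pos'],s['tcp_rot'],s['joints'].round(2)); np.save('pics/w14.npy',c,allow_pickle=True)
for t in ['cover','cover_lip','switch_box','toggle_tip']:
  for d in silhouettes('wrist',t):
    m=d['mask'].astype(np.uint8); cs=max(cv2.findContours(m,0,2)[0],key=cv2.contourArea); print(t,round(d['confidence'],2),np.round(cv2.boxPoints(cv2.minAreaRect(cs))).tolist(),cv2.contourArea(cs))
# overlay of box model guess
o=np.array([597,261.5]);y=np.deg2rad(42);im=cv2.resize(c['color'],(800,600),interpolation=cv2.INTER_CUBIC)
cv2.imwrite('pics/w14.png',im)
for n,q in dict(bfl=(-35,60,60),bfr=(-35,-60,60),brl=(75,60,60),brr=(75,-60,60),lip_l=(-51,37,102.5),lip_r=(-51,-37,102.5),hl=(26,37,70),hr=(26,-37,70)).items():
    w=[o[0]+np.cos(y)*q[0]-np.sin(y)*q[1],o[1]+np.sin(y)*q[0]+np.cos(y)*q[1],q[2]]; print(n,(proj(c,np.array(w))/.64).round(0))
```

```text
[528.43079788 201.09725394 220.00799419] [3.14138265e+00 6.21134923e-04 7.33855349e-01] [-1.01  0.61  1.03  1.69 -0.56  1.17 -0.67]
cover 0.67 [[201.0, 31.0], [298.0, 31.0], [298.0, 140.0], [201.0, 140.0]] 9985.5
cover_lip 0.63 [[201.0, 32.0], [299.0, 32.0], [299.0, 140.0], [201.0, 140.0]] 10038.0
switch_box 0.97 [[178.0, 0.0], [322.0, 0.0], [322.0, 140.0], [178.0, 140.0]] 17877.5
switch_box 0.35 [[202.0, 31.0], [299.0, 31.0], [299.0, 140.0], [202.0, 140.0]] 10072.0
bfl [296. 181.]
bfr [494. 181.]
brl [285. -26.]
brr [505. -26.]
lip_l [326. 215.]
lip_r [465. 215.]
hl [328.  68.]
hr [462.  68.]
```

View pics/w14.png

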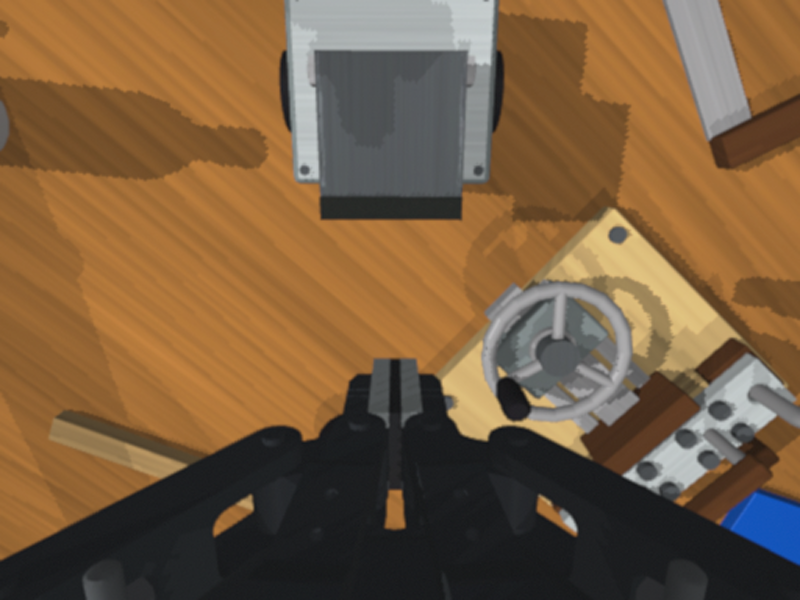

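Emit:
apply_moves(moves=[0,0,0,0,0.112,0,0,0,0,0,0.112,0,0,0,0,0,0.112,0,0,0,0,0,0.112,0,0,0,0,0,0.112,0,0,0,0,0,0.112,0,0,0,0,0,0.112,0,0,0,0,0,0,0,0,0,0,0,0,0,0,0,0,0,0,0])

```text
clock: 35.62
ee_pos: [532.2, 205.4, 216.0]
tcp_rot: [-3.12, -0.62, 0.732]
ft_force: [-0.6, 0.1, 0.1]
gripper_width: 0.002
```

```bash
cat > b.py <<'E'
from h import *
def box():
    s=read_state();T=Tt(s);a=np.deg2rad(42);d=T[:3,3]-[596.3,261,0]
    B=R.from_euler('z',-a).as_matrix();p=B@d;z=B@T[:3,2]
    print('box TCP',p.round(1),'tilt',np.arctan2(z[0],-z[2]).round(3),'side',z[1].round(3),'F box',(B@s['ft_force']).round(1),'j',s['joints'].round(2),s['clock'])
    return T,B
def go(x,z,y=0.5):   # needed shift in tool axes
    T,B=box(); w=B.T@np.array([x,y,z])+[596.3,261,0]; print('go',x,z,(T[:3,:3].T@(w-T[:3,3])).round(1))
E
python3 -c "
from b import *
go(-85,78);go(-50,78)"
```

```text
box TCP [-84.9   1.6 216. ] tilt 0.62 side 0.021 F box [-0.4  0.5  0.1] j [-0.64  0.29  0.55  2.21 -1.32  0.51  0.16] 35.6167
go -85 78 [-80.2   3.5 112.2]
box TCP [-84.9   1.6 216. ] tilt 0.62 side 0.021 F box [-0.4  0.5  0.1] j [-0.64  0.29  0.55  2.21 -1.32  0.51  0.16] 35.6167
go -50 78 [-51.7   3.9 132.5]
```

Emit:
apply_moves(moves=[-0.0201,0.001,0.0281,0,0,0,-0.0201,0.001,0.0281,0,0,0,-0.0201,0.001,0.0281,0,0,0,-0.0201,0.0005,0.0281,0,0,0,0,0,0,0,0,0,0,0,0,0,0,0,0,0,0,0,0,0])

```text
clock: 36.2
ee_pos: [536.8, 201.6, 145.0]
tcp_rot: [-3.111, -0.576, 0.735]
ft_force: [-0.7, 1.0, -0.3]
gripper_width: 0.005
```

```bash
python3 -c "
from b import *
go(-52,78)"
```

```text
box TCP [-83.9  -4.3 145. ] tilt 0.576 side 0.032 F box [ 0.2  1.2 -0.3] j [-0.12  0.39 -0.12  2.25 -1.51  0.25  0.39] 36.2
go -52 78 [-9.7 -2.5 73.7]
```

Emit:
apply_moves(moves=[0,0,0,0,-0.08,0,0,0,0,0,-0.08,0,0,0,0,0,0,0,0,0,0,0,0,0,0,0,0,0,0,0])

```text
clock: 36.62
ee_pos: [536.1, 208.8, 146.1]
tcp_rot: [-3.101, -0.521, 0.743]
ft_force: [0.2, 0.0, 0.2]
gripper_width: -0.004
```

```bash
python3 -c "
from b import *
go(-80,78);go(-52,78)"
```

```text
box TCP [-79.6   1.5 146.1] tilt 0.521 side 0.045 F box [ 0.2 -0.1  0.2] j [-0.24  0.38 -0.01  2.19 -1.18  0.3   0.04] 36.6167
go -80 78 [-34.2   3.4  58.8]
box TCP [-79.6   1.5 146.1] tilt 0.521 side 0.045 F box [ 0.2 -0.1  0.2] j [-0.24  0.38 -0.01  2.19 -1.18  0.3   0.04] 36.6167
go -52 78 [-9.9  4.2 72.7]
```

Emit:
apply_moves(moves=[0,0,0,-0.02,-0.075,0,0,0,0,-0.025,-0.075,0,-0.008,0,0.021,0,0,0,-0.008,0.001,0.021,0,0,0,-0.008,0,0.021,0,0,0,0,0,0,0,0,0,0,0,0,0,0,0,0,0,0,0,0,0])

```text
clock: 37.28
ee_pos: [539.6, 211.5, 78.4]
tcp_rot: [-3.127, -0.417, 0.742]
ft_force: [-0.0, 0.1, 0.2]
gripper_width: 0.003
```

```bash
python3 -c "
from b import *
go(-80,78);go(-52,78)"
```

```text
box TCP [-75.3   1.1  78.4] tilt 0.417 side 0.018 F box [0.  0.1 0.2] j [-0.28  0.51 -0.02  2.18 -1.13  0.2  -0.04] 37.2833
go -80 78 [-4.5  0.5 -1.6]
box TCP [-75.3   1.1  78.4] tilt 0.417 side 0.018 F box [0.  0.1 0.2] j [-0.28  0.51 -0.02  2.18 -1.13  0.2  -0.04] 37.2833
go -52 78 [21.1  1.   9.8]
```

Emit:
apply_moves(moves=[0.009,0.0002,0.0031,0,0,0,0.009,0.0002,0.0031,0,0,0,0.009,0,0.0031,0,0,0,0.009,0,0.0031,0,0,0,0,0,0,0,0,0,0,0,0,0,0,0])

```text
clock: 37.78
ee_pos: [567.7, 237.8, 82.1]
tcp_rot: [-3.129, -0.418, 0.745]
ft_force: [-1.1, -0.3, -0.4]
gripper_width: 0.005
```

```bash
python3 -c "
from b import *
go(-28,85)
c=cam('wrist');cv2.imwrite('pics/w15.png',c['color'])
for t in ['cover','toggle_tip']:
  for d in silhouettes('wrist',t):
    m=d['mask'];ys,xs=np.nonzero(m);print(t,round(d['confidence'],2),xs.min(),xs.max(),ys.min(),ys.max(),m.sum())
"
```

```text
box TCP [-36.8   1.9  82.1] tilt 0.418 side 0.018 F box [-1.   0.5 -0.4] j [-0.41  0.54  0.1   2.09 -1.05  0.27 -0.16] 37.7833
go -28 85 [9.2 1.5 0.9]
cover 0.88 148 348 86 265 31611
toggle_tip 0.35 444 511 30 155 3833
```

```bash
cat >> b.py <<'E'
def liprow():
    c=cam('wrist'); T,B=box()
    for t in ['cover']:
      for d in silhouettes('wrist',t)[:2]:
        m=d['mask'];ys,xs=np.nonzero(m);print(t,round(d['confidence'],2),xs.min(),xs.max(),ys.min(),ys.max(),m.sum())
    for th in np.arange(0,1.91,.2):
        a=np.pi-np.arctan2(32.5,77)-th; l=np.array([26+83.6*np.cos(a),0,70+83.6*np.sin(a)])
        print('th',th.round(2),'lip',l[[0,2]].round(1),[proj(c,B.T@(l+[0,y,0])+[596.3,261,0]).round(0).tolist() for y in (37,-37)])
E
python3 -c "
from b import *
liprow()"
```

```text
box TCP [-37.7   2.   81.1] tilt 0.416 side 0.019 F box [-1.  -0.2  0.4] j [-0.4   0.54  0.1   2.09 -1.05  0.27 -0.16] 37.9833
cover 0.56 149 349 84 264 31911
th 0.0 lip [-51.  102.5] [[169.0, 277.0], [341.0, 280.0]]
th 0.2 lip [-43.  117.2] [[160.0, 262.0], [350.0, 265.0]]
th 0.4 lip [-32.3 129.9] [[150.0, 234.0], [361.0, 237.0]]
th 0.6 lip [-19.2 140.3] [[142.0, 193.0], [370.0, 197.0]]
th 0.8 lip [ -4.3 147.9] [[136.0, 143.0], [377.0, 145.0]]
th 1.0 lip [ 11.7 152.4] [[134.0, 87.0], [381.0, 89.0]]
th 1.2 lip [ 28.4 153.6] [[136.0, 33.0], [380.0, 35.0]]
th 1.4 lip [ 44.9 151.4] [[142.0, -10.0], [375.0, -9.0]]
th 1.6 lip [ 60.7 146. ] [[151.0, -40.0], [368.0, -39.0]]
th 1.8 lip [ 75.2 137.6] [[161.0, -54.0], [358.0, -54.0]]
```

Emit:
apply_moves(moves=[0.0042,0.0003,-0.0043,0,-0.06,0,0.004,0.0003,-0.0045,-0.005,-0.06,0,0.0036,0.0003,-0.0049,-0.005,-0.06,0,0.0032,0.0003,-0.0051,-0.005,-0.06,0,0.0029,0,-0.0053,0,-0.06,0,0.0025,0,-0.0055,0,-0.06,0,0.0021,0,-0.0057,0,-0.056,0,0,0,0,0,0,0,0,0,0,0,0,0])

```text
clock: 38.78
ee_pos: [578.2, 246.6, 119.8]
tcp_rot: [3.141, -0.004, 0.747]
ft_force: [-2.2, -0.2, -0.3]
gripper_width: 0.001
```

```bash
python3 -c "
from b import *
liprow();go(8,122)"
```

```text
box TCP [-24.    1.2 119.7] tilt 0.004 side -0.0 F box [-0.9 -0.2 -0.5] j [-0.82  0.7   0.67  1.65 -0.51  0.97 -0.8 ] 38.8333
cover 0.71 158 340 92 249 25355
th 0.0 lip [-51.  102.5] [[190.0, 275.0], [317.0, 277.0]]
th 0.2 lip [-43.  117.2] [[184.0, 277.0], [323.0, 278.0]]
th 0.4 lip [-32.3 129.9] [[177.0, 271.0], [331.0, 273.0]]
th 0.6 lip [-19.2 140.3] [[170.0, 257.0], [339.0, 259.0]]
th 0.8 lip [ -4.3 147.9] [[163.0, 232.0], [347.0, 235.0]]
th 1.0 lip [ 11.7 152.4] [[157.0, 197.0], [355.0, 200.0]]
th 1.2 lip [ 28.4 153.6] [[152.0, 153.0], [361.0, 156.0]]
th 1.4 lip [ 44.9 151.4] [[151.0, 105.0], [364.0, 108.0]]
th 1.6 lip [ 60.7 146. ] [[152.0, 58.0], [364.0, 61.0]]
th 1.8 lip [ 75.2 137.6] [[157.0, 18.0], [360.0, 21.0]]
box TCP [-24.5   1.  119.7] tilt 0.004 side 0.0 F box [-0.7 -0.1 -0.4] j [-0.82  0.7   0.67  1.65 -0.51  0.97 -0.8 ] 38.8833
go 8 122 [32.5  0.9 -2.1]
```

Emit:
apply_moves(moves=[0.0065,0,-0.0005,0,-0.07,0,0.0065,0,-0.001,0,-0.07,0,0.0064,0,-0.0015,0,-0.07,0,0.0063,0,-0.002,0,-0.07,0,0.0062,0,-0.0025,0,-0.07,0,0,0,0,0,0,0,0,0,0,0,0,0])

```text
clock: 39.47
ee_pos: [602.4, 268.0, 122.1]
tcp_rot: [-3.141, 0.346, 0.746]
ft_force: [-0.7, -1.1, -1.2]
gripper_width: 0.002
```

```bash
python3 -c "
from b import *
liprow();go(-36,122);go(-36,94)"
```

```text
box TCP [  8.5   0.8 122.8] tilt -0.346 side -0.004 F box [-0.7  1.1 -1.4] j [-0.79  0.94  0.69  1.19 -0.38  1.49 -0.98] 39.5167
cover 0.65 148 349 114 264 25436
th 0.0 lip [-51.  102.5] [[197.0, 287.0], [307.0, 288.0]]
th 0.2 lip [-43.  117.2] [[192.0, 299.0], [312.0, 300.0]]
th 0.4 lip [-32.3 129.9] [[187.0, 307.0], [318.0, 308.0]]
th 0.6 lip [-19.2 140.3] [[180.0, 310.0], [325.0, 311.0]]
th 0.8 lip [ -4.3 147.9] [[173.0, 306.0], [333.0, 307.0]]
th 1.0 lip [ 11.7 152.4] [[166.0, 292.0], [342.0, 294.0]]
th 1.2 lip [ 28.4 153.6] [[158.0, 268.0], [350.0, 270.0]]
th 1.4 lip [ 44.9 151.4] [[152.0, 233.0], [358.0, 235.0]]
th 1.6 lip [ 60.7 146. ] [[148.0, 189.0], [363.0, 191.0]]
th 1.8 lip [ 75.2 137.6] [[147.0, 140.0], [365.0, 142.0]]
box TCP [  8.2   0.8 123.4] tilt -0.345 side -0.004 F box [-0.9 -0.2 -0.5] j [-0.79  0.94  0.69  1.19 -0.38  1.49 -0.98] 39.5667
go -36 122 [-41.1  -0.2  16.3]
box TCP [  8.2   0.8 123.4] tilt -0.345 side -0.004 F box [-0.9 -0.2 -0.5] j [-0.79  0.94  0.69  1.19 -0.38  1.49 -0.98] 39.5667
go -36 94 [-31.7  -0.2  42.7]
```

Emit:
apply_moves(moves=[-0.0137,0,0.0054,0,0,0,-0.0137,0,0.0054,0,0,0,-0.0137,0,0.0054,0,0,0,0,0,0,0,0,0,0.0031,0,0.0088,0,0,0,0.0031,0,0.0088,0,0,0,0.0031,0,0.0088,0,0,0,0,0,0,0,0,0,0,0,0,0,0,0])

```text
clock: 40.32
ee_pos: [551.6, 220.6, 100.6]
tcp_rot: [-3.134, 0.393, 0.729]
ft_force: [-62.6, -38.7, 48.5]
gripper_width: -0.003
```

```bash
python3 -c "
from b import *
liprow();go(-4,94)
for d in silhouettes('wrist','toggle_tip'):
    m=d['mask'];ys,xs=np.nonzero(m);print('tog',round(d['confidence'],2),xs.min(),xs.max(),ys.min(),ys.max(),m.sum())
"
```

```text
box TCP [-6.020e+01 -1.000e-01  1.007e+02] tilt -0.393 side 0.009 F box [-71.8  12.6  49.2] j [-0.81  0.9   0.7   1.39 -0.36  1.39 -0.93] 40.3667
cover 0.63 119 362 36 256 45916
th 0.0 lip [-51.  102.5] [[174.0, 235.0], [328.0, 235.0]]
th 0.2 lip [-43.  117.2] [[164.0, 247.0], [337.0, 247.0]]
th 0.4 lip [-32.3 129.9] [[151.0, 254.0], [349.0, 254.0]]
th 0.6 lip [-19.2 140.3] [[134.0, 253.0], [364.0, 253.0]]
th 0.8 lip [ -4.3 147.9] [[112.0, 239.0], [383.0, 239.0]]
th 1.0 lip [ 11.7 152.4] [[85.0, 205.0], [407.0, 205.0]]
th 1.2 lip [ 28.4 153.6] [[53.0, 145.0], [436.0, 144.0]]
th 1.4 lip [ 44.9 151.4] [[20.0, 52.0], [467.0, 49.0]]
th 1.6 lip [ 60.7 146. ] [[-9.0, -71.0], [493.0, -76.0]]
th 1.8 lip [ 75.2 137.6] [[-24.0, -203.0], [506.0, -210.0]]
box TCP [-6.020e+01 -1.000e-01  1.008e+02] tilt -0.393 side 0.01 F box [-71.7  13.1  50.4] j [-0.81  0.9   0.7   1.39 -0.36  1.39 -0.93] 40.4167
go -4 94 [ 54.5  -1.  -15.3]
```

Emit:
apply_moves(moves=[-0.009,0,-0.003,0,0,0,-0.009,0,-0.003,0,0,0,-0.008,0,-0.003,0,0,0,0,0,0,0,0,0])

```text
clock: 40.8
ee_pos: [552.9, 222.5, 113.6]
tcp_rot: [3.141, 0.346, 0.744]
ft_force: [-8.7, -6.0, 6.7]
gripper_width: -0.002
```

```bash
python3 -c "
from b import *
liprow()
c=cam('scene')
for t in ['switch_box','cover_lip','toggle_tip']:
  for d in boxes_of('scene',t): print(t,d)
"
```

```text
box TCP [-58.4   0.4 113.1] tilt -0.348 side -0.004 F box [-10.    0.7   4.3] j [-0.83  0.86  0.71  1.42 -0.36  1.35 -0.92] 40.85
cover 0.9 144 352 37 234 35456
th 0.0 lip [-51.  102.5] [[181.0, 219.0], [323.0, 221.0]]
th 0.2 lip [-43.  117.2] [[173.0, 227.0], [332.0, 228.0]]
th 0.4 lip [-32.3 129.9] [[163.0, 229.0], [342.0, 230.0]]
th 0.6 lip [-19.2 140.3] [[151.0, 222.0], [355.0, 224.0]]
th 0.8 lip [ -4.3 147.9] [[136.0, 202.0], [371.0, 204.0]]
th 1.0 lip [ 11.7 152.4] [[118.0, 166.0], [390.0, 168.0]]
th 1.2 lip [ 28.4 153.6] [[99.0, 108.0], [411.0, 111.0]]
th 1.4 lip [ 44.9 151.4] [[82.0, 29.0], [431.0, 33.0]]
th 1.6 lip [ 60.7 146. ] [[69.0, -66.0], [446.0, -61.0]]
th 1.8 lip [ 75.2 137.6] [[64.0, -161.0], [452.0, -155.0]]
switch_box {'point': [622.0, 252.7, 63.3], 'confidence': 0.94}
cover_lip {'point': [602.4, 251.1, 107.7], 'confidence': 0.81}
cover_lip {'point': [428.7, 480.4, 33.4], 'confidence': 0.72}
cover_lip {'point': [563.2, 83.9, 59.2], 'confidence': 0.26}
```

```bash
python3 -c "
from b import *
c=cam('wrist');np.save('pics/w16.npy',c,allow_pickle=True)
box()
im=c['color'][10:384,60:450]; g=cv2.cvtColor(cv2.resize(im,(98,54),interpolation=cv2.INTER_AREA),cv2.COLOR_BGR2HSV)
# letters: W wood, digits gray level
for r in g:
    print(''.join('~' if s>110 and v>70 else ' .:-=+*#%@'[min(9,v//24)] for h,s,v in r))
"
```

```text
box TCP [-58.9   0.4 112. ] tilt -0.351 side -0.004 F box [-10.8   1.1   4.7] j [-0.83  0.86  0.71  1.42 -0.36  1.35 -0.92] 41.15
~~~~~~~~~~~~~~.+#%%%%%%%%%%%%%%%%%%%%%%%%%%%%%%%%%%%%%%%%%%%%%%%%%%%%%%%%@@@@@%=.~~~~~~~~~~~~~~~~~
~~~~~~~~~~~~~~.-#%%%%%%%%%%%%%%%%%%%%%%%%%%%%%%%%%%%%%%%%%%%%%%%%%%%%%%%@@@@@@#-.~~~~~~~~~~~~~~~~~
~~~~~~~~~~~~~~::*%@@%#++==*#*#*#####%%%%%%%%%%%%%%%%%%%%%%%%%%%%%%%%%***#@@@@@+:.~~~~~~~~~~~~~~~~~
~~~~~~~~~~~~~~:.=#@@%#**+--==+++++++*####*#############%#%##%%%%#%###+****##**=..~~~~~~~~~~~~~~~~~
~~~~~~~~~~~~~~~.-#@@%*==-:::===========+=====+==+++++=+++++=++++++=---=******+-..~~~~~~~~~~~~~~~~~
~~~~~~~~~~~~~~~.:+%@#------------------------------------------====------=***=:.:~~~~~~~~~~~~~~~~~
~~~~~~~~~~~~~~~:.=#@%===-------=---=------=------------===---========-==-=***-..~~~~~~~~~~~~~~~~~~
~~~~~~~~~~~~~~~~.:#@@+==---=---=--==------=-----------====-=-===========-+**+:.:~~~~~~~~~~~~~~~~~~
~~~~~~~~~~~~~~~~-.+%@#====-=-=-=---=------==--==------====-============-=***=..~~~~~~~~~~~~~~~~~~~
~~~~~~~~~~~~~~~~~:-#@%========-==--==------=--=-------============-====-=***-.~
[... 3675 characters left out ...]
......:
...................~~~.........................~~~.........................:~~....................
..................................................................................................
..................................................................................................
..::..............................................................................................
:::::........................................................................................:::::
-::::.:::...............................................................................:::.::::::
--::::::::.............................................................................:::::::::::
```

```bash
python3 -c "
from b import *
c=np.load('pics/w16.npy',allow_pickle=True).item(); M=np.linalg.inv(np.array(c['T_tool_cam']))
def pr(t):
    q=M@np.append(t,1); u=c['cx']+c['fx']*q[0]/-q[2]; v=c['cy']-c['fy']*q[1]/-q[2]; return (round((u-60)/3.98,1),round((v-10)/6.93,1))
for s in (0,10,20,30,40,50,60,73):
  print(s,'n+11:',[pr([11,y,-s]) for y in (-40,-15,15,40)],'n+25',[pr([25,y,-s]) for y in (-40,0)])
"
python3 - <<'E'
import cv2,numpy as np
c=np.load('pics/w16.npy',allow_pickle=True).item()
im=c['color'][225:300,150:350]; g=cv2.cvtColor(cv2.resize(im,(100,38),interpolation=cv2.INTER_AREA),cv2.COLOR_BGR2HSV)
for r in g: print(''.join('~' if s>110 and v>70 else ' .,:;-=+*#%@'[min(11,v//12)] for h,s,v in r))
E
```

```text
0 n+11: [(np.float64(27.7), np.float64(31.0)), (np.float64(40.4), np.float64(31.0)), (np.float64(55.7), np.float64(31.0)), (np.float64(68.4), np.float64(31.0))] n+25 [(np.float64(27.2), np.float64(27.1)), (np.float64(48.1), np.float64(27.1))]
10 n+11: [(np.float64(26.4), np.float64(32.2)), (np.float64(39.9), np.float64(32.2)), (np.float64(56.2), np.float64(32.2)), (np.float64(69.7), np.float64(32.2))] n+25 [(np.float64(25.8), np.float64(28.0)), (np.float64(48.0), np.float64(28.0))]
20 n+11: [(np.float64(24.8), np.float64(33.5)), (np.float64(39.3), np.float64(33.5)), (np.float64(56.7), np.float64(33.5)), (np.float64(71.2), np.float64(33.5))] n+25 [(np.float64(24.1), np.float64(29.1)), (np.float64(48.0), np.float64(29.1))]
30 n+11: [(np.float64(23.0), np.float64(35.1)), (np.float64(38.6), np.float64(35.1)), (np.float64(57.4), np.float64(35.1)), (np.float64(73.0), np.float64(35.1))] n+25 [(np.float64(22.2), np.float64(30.4)), (np.float64(48.0), np.float64(30.4))]
40 n+11: [(np.float64(20.8), np.float64(36.9)), (np.float64(37.8), np.float64(36.9)), (np.float64(58.1), np.float64(36.9)), (
[... 3987 characters left out ...]
,,,,,,,,,,,,::::,,,,,,,,,,,,,,,,,,,,,:,,,:::::::,,,,,,,,,,:,,,,,,,,,,,,,,,,,:::,,,,,,,,,,,,,,,
,,,,,,,,,,,,,,,:::::::,,:,,,,,,,,,,,,,,,,,,,:,,:::::::,,,,,,,,,,,,,,,,,,,,,,,,,,,,:::::,,,,,,,,,,,,,
,,,,,,,,,,,,,,,:::::::,,,,,:,,,,,,,,,,,,,,,,,,,:::::::,,,,:,,,,,,,,:,,,,,,,,,,,,,,::::::,,,,,,,,,,,,
,,,,,,,,,,,,,:::::::::,,,,,,,,,,,,,,,,,,,,,,,,,:::::::,,,,,,,,,,,,,,,,,,,,,,,,,,,,::::::::,,,,,,,,,,
,,,,,,,,,,,:::::::::::,,,,,,,,,,,,,,,,,,,,,,,,::::::::,,,,,,,,,,,,,,,,,,,,,,,,,,,,,::::::::,,,,,,,,,
,,,,,,,,,::::::::::::,,,,,,,,,,,,,,,,,,,,,,,,,:::::::::,,,,,,,,,,,,,,,,,,,,,,,,,,,:::::::::::,,,,,,,
,,,,,,,::::::::::::::,,,,,,,,,,,,,,,,,,,,,,,:,::::::::,:,,,,,,,,,,,,,,,,,,,,,,,,,,,::::::::::::,,,,,
```

Emit:
apply_moves(moves=[-0.0172,0,0.0063,0,0,0,-0.0172,0,0.0063,0,0,0,0,0,0,0,0.075,0,0,0,0,0,0.075,0,0,0,0,0,0.075,0,0,0,0,0,0.075,0,0,0,0,0,0.075,0,0,0,0,0,0.075,0,0,0,0,0,0.075,0,0,0,0,0,0.075,0,-0.0056,0,0.022,0,0,0,-0.0056,0,0.022,0,0,0,-0.0056,0,0.02,0,0,0,0,0,0,0,0,0,0,0,0,0,0,0])

```text
clock: 42.4
ee_pos: [527.3, 198.5, 45.1]
tcp_rot: [3.141, -0.253, 0.745]
ft_force: [0.9, 1.4, -0.4]
gripper_width: 0.0
```

```bash
python3 -c "
from b import *
liprow();go(-52,45)"|grep -v 'th 1'
```

```text
box TCP [-92.5  -0.5  45.9] tilt 0.255 side 0.002 F box [ 0.2 -0.4  0.4] j [-0.55  0.58  0.31  2.11 -0.89  0.36 -0.31] 42.45
cover 0.7 120 368 0 153 37238
th 0.0 lip [-51.  102.5] [[135.0, 149.0], [368.0, 151.0]]
th 0.2 lip [-43.  117.2] [[114.0, 113.0], [389.0, 116.0]]
th 0.4 lip [-32.3 129.9] [[89.0, 53.0], [415.0, 57.0]]
th 0.6 lip [-19.2 140.3] [[60.0, -38.0], [445.0, -34.0]]
th 0.8 lip [ -4.3 147.9] [[32.0, -161.0], [476.0, -156.0]]
box TCP [-92.2  -0.5  46.3] tilt 0.255 side 0.001 F box [ 1.2 -0.4  0.1] j [-0.55  0.58  0.31  2.11 -0.89  0.36 -0.31] 42.5
go -52 45 [38.6 -0.5 11.4]
```

Emit:
apply_moves(moves=[0.0095,0,0.0026,0,0,0,0.0095,0,0.0026,0,0,0,0.0095,0,0.0026,0,0,0,0.0085,0,0.0026,0,0,0,0,0,0,0,0,0,0,0,0,0,0,0])

```text
clock: 43.0
ee_pos: [555.4, 225.8, 44.2]
tcp_rot: [3.14, -0.254, 0.748]
ft_force: [-0.7, -0.5, -0.2]
gripper_width: 0.001
```

```bash
python3 -c "
from b import *
liprow()"|grep -v 'th 1'
```

```text
box TCP [-54.7   1.   44.2] tilt 0.253 side 0.003 F box [-0.1 -0.7 -1. ] j [-0.61  0.63  0.36  2.03 -0.86  0.41 -0.38] 43.05
cover 0.72 123 375 8 283 66134
cover 0.63 420 511 237 360 6548
th 0.0 lip [-51.  102.5] [[138.0, 272.0], [371.0, 275.0]]
th 0.2 lip [-43.  117.2] [[118.0, 258.0], [393.0, 262.0]]
th 0.4 lip [-32.3 129.9] [[94.0, 225.0], [419.0, 230.0]]
th 0.6 lip [-19.2 140.3] [[67.0, 165.0], [450.0, 170.0]]
th 0.8 lip [ -4.3 147.9] [[40.0, 73.0], [482.0, 80.0]]
```

Emit:
apply_moves(moves=[0.0014,0,-0.0034,0,-0.042,0,0.0012,0,-0.0034,0,-0.042,0,0.0011,0,-0.0035,0,-0.042,0,0,0,0,0,0,0])

```text
clock: 43.43
ee_pos: [556.8, 226.7, 55.6]
tcp_rot: [3.14, -0.126, 0.748]
ft_force: [-0.4, -0.1, -0.2]
gripper_width: -0.005
```

Emit:
apply_moves(moves=[0.001,0,-0.0035,0,-0.042,0,0.0008,0,-0.0036,0,-0.042,0,0.0006,0,-0.0036,0,-0.042,0,0,0,0,0,0,0,0,0,0,0,0,0])

```text
clock: 43.85
ee_pos: [557.1, 226.9, 65.5]
tcp_rot: [3.141, -0.003, 0.746]
ft_force: [0.2, -1.3, 0.1]
gripper_width: 0.005
```

```bash
python3 -c "
from b import *
liprow()"|grep -v 'th 1'
```

```text
box TCP [-52.3   0.8  65.5] tilt 0.003 side -0.0 F box [-1.6 -0.1  0.6] j [-0.81  0.73  0.64  1.78 -0.58  0.83 -0.71] 43.9
cover 0.74 123 370 28 298 64083
th 0.0 lip [-51.  102.5] [[158.0, 284.0], [348.0, 286.0]]
th 0.2 lip [-43.  117.2] [[144.0, 288.0], [363.0, 290.0]]
th 0.4 lip [-32.3 129.9] [[126.0, 280.0], [383.0, 284.0]]
th 0.6 lip [-19.2 140.3] [[104.0, 257.0], [407.0, 260.0]]
th 0.8 lip [ -4.3 147.9] [[79.0, 209.0], [435.0, 214.0]]
```

Emit:
apply_moves(moves=[0.0022,0,-0.0037,0,-0.025,0,0.0021,0,-0.0038,0,-0.025,0,0.002,0,-0.0038,0,-0.025,0,0.0019,0,-0.0039,0,-0.025,0,0.0018,0,-0.0039,0,-0.025,0,0.0017,0,-0.004,0,-0.025,0,0.0016,0,-0.004,0,-0.025,0,0.0015,0,-0.0041,0,-0.025,0,0,0,0,0,0,0])

```text
clock: 44.7
ee_pos: [570.6, 239.4, 95.7]
tcp_rot: [-3.141, 0.197, 0.747]
ft_force: [0.2, 1.1, -1.1]
gripper_width: -0.002
```

```bash
python3 -c "
from b import *
liprow()
go(-5,95)"|grep -v 'th 1.[468]'
```

```text
box TCP [-34.1   1.   95.5] tilt -0.197 side -0.002 F box [-1.3  0.2 -0.6] j [-0.84  0.83  0.71  1.51 -0.45  1.18 -0.86] 44.75
cover 0.73 129 366 60 284 47074
cover 0.5 344 511 198 347 13768
th 0.0 lip [-51.  102.5] [[181.0, 280.0], [326.0, 282.0]]
th 0.2 lip [-43.  117.2] [[172.0, 290.0], [334.0, 291.0]]
th 0.4 lip [-32.3 129.9] [[162.0, 294.0], [345.0, 295.0]]
th 0.6 lip [-19.2 140.3] [[151.0, 288.0], [358.0, 291.0]]
th 0.8 lip [ -4.3 147.9] [[137.0, 271.0], [374.0, 274.0]]
th 1.0 lip [ 11.7 152.4] [[122.0, 237.0], [391.0, 240.0]]
th 1.2 lip [ 28.4 153.6] [[108.0, 185.0], [407.0, 189.0]]
box TCP [-34.7   0.8  95.5] tilt -0.197 side -0.002 F box [-0.6  0.2 -0.3] j [-0.84  0.83  0.71  1.51 -0.45  1.18 -0.86] 44.8
go -5 95 [29.2  0.7 -5.3]
```

Emit:
apply_moves(moves=[0,0,0,0,-0.06,0,0,0,0,0,-0.06,0,0,0,0,0,0,0,0.0049,0,-0.0016,0,0,0,0.0049,0,-0.0016,0,0,0,0.0047,0,-0.0016,0,0,0,0.0047,0,-0.0016,0,0,0,0.0047,0,-0.0016,0,0,0,0.004,0,-0.0013,0,0,0,0,0,0,0,0,0,0,0,0,0,0,0])

```text
clock: 45.72
ee_pos: [591.6, 257.6, 96.9]
tcp_rot: [3.141, 0.317, 0.745]
ft_force: [-2.3, -2.3, 3.6]
gripper_width: -0.002
```

```bash
python3 -c "
from b import *
liprow()
go(-35,95)"|grep -v 'th 1.[68]'
```

```text
box TCP [-5.8  0.7 96.6] tilt -0.318 side -0.004 F box [-2.4 -0.1  3. ] j [-0.81  0.93  0.71  1.29 -0.41  1.39 -0.94] 45.7667
cover 0.65 112 380 103 294 41396
cover 0.35 110 380 39 294 59979
th 0.0 lip [-51.  102.5] [[187.0, 309.0], [316.0, 310.0]]
th 0.2 lip [-43.  117.2] [[180.0, 325.0], [323.0, 326.0]]
th 0.4 lip [-32.3 129.9] [[172.0, 336.0], [331.0, 337.0]]
th 0.6 lip [-19.2 140.3] [[162.0, 342.0], [342.0, 344.0]]
th 0.8 lip [ -4.3 147.9] [[151.0, 340.0], [354.0, 341.0]]
th 1.0 lip [ 11.7 152.4] [[139.0, 326.0], [367.0, 327.0]]
th 1.2 lip [ 28.4 153.6] [[127.0, 296.0], [381.0, 298.0]]
th 1.4 lip [ 44.9 151.4] [[116.0, 250.0], [393.0, 252.0]]
box TCP [-5.9  0.8 96.4] tilt -0.318 side -0.004 F box [-2.3 -0.5  4.3] j [-0.81  0.93  0.71  1.29 -0.41  1.39 -0.94] 45.8167
go -35 95 [-27.2  -0.   10.5]
```

Emit:
apply_moves(moves=[0.0028,0,-0.0005,0,0,0,0.0019,0,-0.0005,0,0,0,0,0,0,0,0,0,0,0,0,0,0,0])

```text
clock: 46.15
ee_pos: [592.1, 258.3, 96.3]
tcp_rot: [-3.141, 0.327, 0.743]
ft_force: [-11.7, -8.7, 10.6]
gripper_width: -0.002
```

```bash
python3 -c "
from b import *
go(-48,120);go(-110,135)"
```

```text
box TCP [-4.9  0.8 96.3] tilt -0.327 side -0.002 F box [-14.5   1.4  10.6] j [-0.81  0.94  0.71  1.28 -0.41  1.4  -0.94] 46.15
go -48 120 [-48.4  -0.2  -8.6]
box TCP [-4.9  0.8 96.3] tilt -0.327 side -0.002 F box [-14.5   1.4  10.6] j [-0.81  0.94  0.71  1.28 -0.41  1.4  -0.94] 46.15
go -110 135 [-112.    -0.7   -2.9]
```

Emit:
apply_moves(moves=[-0.0083,0,0.0028,0,0,0,-0.0083,0,0.0028,0,0,0,-0.0083,0,0.0028,0,0,0,-0.0083,0,0.0028,0,0,0,-0.008,0,-0.012,0,0,0,-0.016,0,-0.003,0,0,0,-0.016,0,-0.003,0,0,0,-0.016,0,-0.003,0,0,0,-0.016,0,-0.003,0,0,0,-0.016,0,-0.01,0,0,0,-0.01,0,-0.03,0,0,0,0,0,0,0,0,0,0,0,0,0,0,0])

```text
clock: 47.23
ee_pos: [517.2, 189.1, 189.0]
tcp_rot: [3.14, 0.313, 0.746]
ft_force: [-0.2, -1.2, -0.8]
gripper_width: -0.001
```

```bash
python3 -c "
from b import *
liprow()
c=cam('wrist')
im=c['color'][0:260,120:400]; g=cv2.cvtColor(cv2.resize(im,(94,44),interpolation=cv2.INTER_AREA),cv2.COLOR_BGR2HSV)
for r in g:
    print(''.join('~' if s>110 and v>70 else ' .:-=+*#%@'[min(9,v//24)] for h,s,v in r))
"|grep -v 'th 1.[68]'
```

```text
box TCP [-1.073e+02  1.000e-01  1.877e+02] tilt -0.315 side -0.005 F box [-0.3 -0.1 -0.1] j [-0.87  0.72  0.78  1.51 -0.31  1.38 -0.88] 47.2833
cover 0.56 182 317 0 89 11238
th 0.0 lip [-51.  102.5] [[193.0, 84.0], [310.0, 85.0]]
th 0.2 lip [-43.  117.2] [[188.0, 77.0], [315.0, 78.0]]
th 0.4 lip [-32.3 129.9] [[182.0, 62.0], [322.0, 64.0]]
th 0.6 lip [-19.2 140.3] [[175.0, 37.0], [330.0, 40.0]]
th 0.8 lip [ -4.3 147.9] [[167.0, 2.0], [339.0, 4.0]]
th 1.0 lip [ 11.7 152.4] [[158.0, -46.0], [348.0, -43.0]]
th 1.2 lip [ 28.4 153.6] [[150.0, -105.0], [358.0, -102.0]]
th 1.4 lip [ 44.9 151.4] [[143.0, -172.0], [366.0, -167.0]]
~~~~~~~~~~~~~~+*####*---------------------------------------------=+++++=-~~~~~~~~~~~~~~~~~~~~
~~~~~~~~~~~~~~+*#####=--------------------------------------------=+++++=-~~~~~~~~~~~~~~~~~~~~
~~~~~~~~~~~~~~**#%%%%=--------------------------------------------=+++++=~~~~~~~~~~~~~~~~~~~~~
~~~~~~~~~~~~~~~+#####+--------------------------------------------++++++-~~~~~~~~~~~~~~~~~~~~~
~~~~~~~~~~~~~~~+##*##*--------------------------------------------+++++=-~~~~~~~~~~~~~~~~~
[... 3009 characters left out ...]
~~~~~~~~~~:......-+++++++++****++++
~~~~~~~~~~~~~~~~~~~~~~~~~~~.............  :~~~~~~~~~~~~~~~~~~~~~~~~~~*......-##########++=-~-=
~~~~~~~~~~~~~~~~~~~~~~~~~~:....:----:......~~~~~~~~~~~~~~~~~~~~~~~~~~~*-:::+~~~~~~~~~~~~~~~~~~
~~~~~~~~~~~~~~~~~~~~~~~~~~...-********-:---:..---~~~~~~~~~~~~~~~~~~~~~~~~~~~~~~~~~~~~~~~~~~::~
~~~~~~~~~~~~~~~~~~~~~~~~~~...+******===:---:..----~~~~~~~~~~~~~~~~~~~~~~~~~~~~~~~~~~~~~~~:~~~~
~~~~~~~~~-~~~~~~~~~~~~~~~~~..-+***+....:---:..---:....~~~~~~~~~~~~~~~~~~~~~~~~~~~~~~~~~~~~~~~~
~~~~~~~~~~~~~~~~~-~~~~~~~~~~~:.:--:....:---...----....:~~~~~~~~~~~~~~~~~~~~~~~~~~~~~~:~~~*=~~~
~~~~~~~~~~~~~~~~~~~~~~~~~~~~~~~~~~.....----...----.....~~~~~~~~~~~~~~~~~~~~~~~~~~~~~~~-=+**+++
```

Emit:
apply_moves(moves=[0,0,-0.03,0,0.08,0,0,0,-0.03,0,0.08,0,0,0,-0.03,0,0.08,0,0,0,-0.03,0,0.075,0,0,0.03,0,0,0,0,0,0.03,0,0,0,0,0,0.03,0,0,0,0,0,0.03,0,0,0,0,0,0.03,0,0,0,0,0,0,0,0,0,0,0,0,0,0,0,0,0,0,0,0,0])

```text
$.moves: bad value
```

```bash
python3 look.py template 54; python3 look.py blank1 44
python3 - <<'E'
from h import *
c=cam('top')
for t in ['template','blank1','tape','square','glue','offcut','sander','cover_lip']:
  print(t,[(np.round(d['point']).tolist(),round(d['confidence'],2)) for d in boxes_of('top',t)])
E
```

```text
tcp [515.6 189.1 186.1] [3.1415 0.3191 0.7464]
template 0.98 [559.  -76.5] [179.8 122.7] long yaw 0.4 tooloff [-141.   224.5   46.6] (358, 178, 154, 125) [116. 120. 124.]
tcp [515.6 188.9 186. ] [3.1412 0.3196 0.7461]
blank1 0.97 [ 567.3 -173.8] [76.9 44.5] long yaw 67.9 tooloff [-197.6  301.4   65.5] (472, 261, 40, 38) [174.  82.  31.]
blank1 0.74 [607.9  -3. ] [14.  17.3] long yaw -8.9 tooloff [-59.3 203.6  19.7] (447, 183, 20, 15) [ 66.  98. 117.]
blank1 0.51 [607.2 -18.5] [15.7 17.2] long yaw -86.7 tooloff [-69.8 214.5  23.2] (454, 191, 21, 16) [ 69. 102. 121.]
blank1 0.23 [561.3  46.6] [179.8 185.3] long yaw -0.3 tooloff [-59.8 135.5  19.8] (270, 60, 242, 212) [ 98. 126. 144.]
template [([555.0, -45.0, 55.0], 0.93)]
blank1 [([579.0, -222.0, 11.0], 0.98), ([424.0, -373.0, 11.0], 0.83)]
tape [([387.0, 119.0, 26.0], 0.72)]
square [([782.0, 113.0, 4.0], 0.83), ([555.0, 34.0, 22.0], 0.31)]
glue []
offcut [([703.0, -315.0, 12.0], 0.6)]
sander [([259.0, -265.0, 34.0], 0.61)]
cover_lip [([258.0, -266.0, 34.0], 0.48)]
```

Emit:
apply_moves(moves=[0,0,-0.02,0,0.08,0,0,0,-0.02,0,0.08,0,0,0,-0.02,0,0.08,0,0,0,-0.02,0,0.079,0,-0.0186,0.0291,0,0,0,0,-0.0186,0.0291,0,0,0,0,-0.0186,0.0291,0,0,0,0,-0.0186,0.0291,0,0,0,0,-0.0186,0.0291,0,0,0,0,-0.0186,0.0291,0,0,0,0,-0.0186,0.0291,0,0,0,0,0,0,0,0,0,0,0,0,0,0,0,0,0,0,0,0,0,0])

```text
clock: 49.2
ee_pos: [569.9, -38.2, 264.9]
tcp_rot: [3.141, -0.001, 0.746]
ft_force: [0.2, 0.2, 0.6]
gripper_width: 0.002
```

```bash
python3 look.py template 54; python3 look.py jaw 63;python3 look.py cover 105
python3 - <<'E'
from h import *
c=cam('wrist')
for t in ['blank1','handle_grip','template']:
  print(t,[(np.round(d['point']).tolist(),round(d['confidence'],2)) for d in boxes_of('wrist',t)])
for z in (96,54): print([proj(c,np.array([x,y,z])).round() .tolist() for x,y in((484.6,-49.2),(634.3,-48.4))])
c=cam('scene')
for t in ['glue','template','toggle_tip']:
  print(t,[(np.round(d['point']).tolist(),round(d['confidence'],2)) for d in boxes_of('scene',t)])
E
```

```text
tcp [570.  -37.3 264.8] [-3.1415e+00 -9.0000e-04  7.4720e-01]
tcp [570.  -36.8 264.8] [ 3.1415e+00 -8.0000e-04  7.4850e-01]
jaw 0.86 [560.6   5.6] [81.6 53.1] long yaw 0.8 tooloff [ 22.  -37.5   0. ] (196, 118, 62, 69) [ 87.  97. 111.]
jaw 0.22 [513.8  96.8] [18.  27.7] long yaw -47.1 tooloff [  49.8 -136.1    0. ] (114, 112, 26, 18) [32. 32. 35.]
tcp [570.  -37.1 264.9] [ 3.1412e+00 -7.0000e-04  7.4830e-01]
blank1 [([574.0, -220.0, 14.0], 0.95), ([566.0, -24.0, 46.0], 0.83)]
handle_grip [([526.0, 88.0, 96.0], 0.86), ([564.0, -26.0, 47.0], 0.65)]
template [([571.0, -44.0, 56.0], 0.61)]
[[207.0, 235.0], [304.0, 133.0]]
[[211.0, 221.0], [298.0, 129.0]]
glue [([418.0, 475.0, 84.0], 0.85), ([530.0, 91.0, 90.0], 0.19)]
template [([580.0, -56.0, 51.0], 0.89)]
toggle_tip [([581.0, -54.0, 52.0], 0.38), ([414.0, 471.0, 83.0], 0.31)]
```

```bash
python3 -c "
from cell import *
print(job_done()); print(read_state()['clock'])"
```

```text
the job is handed in; nothing more can be done
None
the job is handed in; nothing more can be done
```

I did every step of the job in the order asked and handed it in at about 50 s of the 210 s. The toggle's "on" position is inferred, not seen.

- **Blanks:** There were two. I stacked both square in the nest, then wound the handwheel clockwise until the jaw stopped on the stack, with about 15–18 N at the handle.
- **Template:** It slid over both pins, touched down on the stack with about 9 N, and was released. A silhouette check then put it square at stack height. Later camera checks still found it on the jig, though the wrist camera's outline check missed it in the last look.
- **Guard and toggle:** On the successful try I lifted the guard to about 1.25 rad with the shut fingers and pushed the toggle to the rear until it stopped at about 14 N. I then backed out. The camera showed the guard shut again before I left the box.

**A jam on the first try:** The guard's lip caught on the gripper's knuckles, and the wrist force reached about 87 N before I backed off. That is under the 120 N wrist limit. I can't rule out that part of it pressed on the gripper's body, where the limit is 40 N. The guard still shut and opened normally afterwards.

**Not confirmed:**
- **Toggle:** The shut guard hides it. I am relying on how far the fingertip travelled and on the firm stop.
- **Bystander items:** In the last looks I found the tape, square, glue, offcut and sander about where they had been. No picture was viewed for this, because I had used up the picture allowance.

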